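Roll-test dowels on the surface plate

ROBOT

A 7-joint arm with a two-finger parallel gripper is mounted at the origin on the work surface. World frame = base frame: x ahead of the robot, y to its left, z up, the work surface at z = 0. Lengths are in m, angles in rad, forces in N, time in s.
With the tool pointing down it reaches from about 0.4 to 0.85 m from the base axis. Payload 10.4 kg.
Tool frame: the origin (TCP) lies midway between the tips of the shut fingers; the grasp point (between the pads) lies 19 mm behind it; z points along the fingers, y is the line along which they close (so a half turn about z gives the same grasp; the last joint's range is limited). The gripper opens to 85 mm and grips with 20 to 120 N. Pads are 22 mm wide; open, the fingers measure 114 mm over their backs; the gripper's body (76 mm by 85 mm) begins 54 mm behind the grasp point. The pads swing forward as they close: fully open they stand 13 mm farther back than shut.
Start: joints at [1.106, 0.332, -0.065, 1.46, 0.022, 1.35, -0.088], TCP at [0.267, -0.565, 0.192] pointing down, gripper open.
Joint ranges: [-2.6, 2.6], [-0.5, 2.12], [-1.47, 1.34], [0.16, 2.42], [-1.27, 4.41], [0.06, 2.06], [-2.6, 2.6]. Speed limits (rad/s): [2.22, 2.22, 2.79, 2.79, 3.14, 3.14, 3.14].

INTERFACE

Orientations are given as a unit quaternion [x, y, z, w].
In Python, from workcell import get_obs, camera, camera_params, hand_in gives the robot as it stands.
- The arm moves only by the tool carry_out, never from a script. Its argument "commands" is a list that holds one entry, the list of rows, each a list of 6 numbers: the shift along the tool's x, y, z in units of 40 mm (1.0 is 40 mm), then the turn, a rotation vector about the tool's x, y, z in units of 6 degrees (1.0 is 6 degrees). In form: [[[x, y, z, ax, ay, az], ...]]. A call has 1 to 20 rows; each row shifts and turns the commanded pose from where the row before left it, along the tool's axes as they then stand; what a row does not reach is not made up. A row lasts 1/12 s, in which the tool goes at most 41.7 mm and 7.16 degrees, less where a joint would pass 70% of its speed; a pose out of reach is approached as far as the arm can. A call is refused whole if a number of a shift passes 1 or a number of a turn 1, either way. A call with a gripper value outside its range is refused whole. "hand" is the closure, from -1 (fully open) to 1 (shut), set as the call begins (left out, the last holds). The fingers move at their own pace and stop on an object; "force" is the grip in N (left out, the last holds). Time passes only in rows, so rows that do not move let the fingers close. It gives the time, the measured TCP pose, the force, the opening and the grip force at its end, in the units of the state.
- get_obs(): the state, without advancing time (a new reading comes with each control period).
- camera(name): name is "side" or "top" or "wrist"; returns the picture (384x512x3 uint8, red, green, blue); there is no depth.
- camera_params(name): a dict with "mtx" (3x3 intrinsics, pixels), "k1" (the pictures are not rectified: a ray, as slopes to the right and down, at radius r is drawn at 1 + k1 r^2 times it, then the intrinsics apply), "R" (3x3) and "t" (3): a world point X has camera coordinates R X + t. Camera axes: x right, y down, z forward; pixel columns grow to the right and rows downward; lengths in m; the calibration is good to about 2 mm. A picture is of the moment at which its call begins: read the wrist's pose just before it. camera_params takes no time and is no camera call; for the wrist camera it gives the pose at the moment of the call.
- hand_in(): hands the job in; it is judged then, once.
The state is a dict: "clock": time; "joint_pos": joint angles; "joint_velocities": joint speeds; "tau": joint torques, N m; "position": TCP position; "ee_rot": TCP orientation; "ft_force": force on the tool from outside, world axes, zero at the start; "torque": the same for the moment, N m; "grip_width": opening from 0.0 (shut) to 1.0 (fully open); "grasp_force": force on a finger pad.
Only numpy, scipy, OpenCV 4.12 (cv2) and the standard library are available. Lean on these libraries where they do the work, as an engineer would, in place of code of your own. Each camera call takes 0.05 s, during which the arm holds its last target. There are 200 camera calls.

TASK

Check the three dowels for straightness: with the push block held flat on top and only light pressure, following the dowel if it lifts the block, roll each one in turn a full turn or a little more along the granite plate away from you, and leave it where it stops. One of them is bowed and lifts the block as it turns: put that one in the offcut tray, leave the straight ones lying on the plate, and stand the push block back on the bench, disturbing nothing else.

Things in the scene. Friction and masses are not known exactly. Their poses are not given: they have to be found in the camera images.
- plate: granite surface plate, 300 mm (its x, away from the robot) x 450 mm (its y) x 70 mm thick, too heavy to move, on levelling feet, so that its height differs by up to 4 mm from day to day; origin under its centre, z up; the flat top is 70 mm above the origin, 66 to 74 mm above the bench
- dowel_1: wooden dowel, 20 mm diameter, 120 mm long, lying on the near part of the plate, its axis (its y) across the plate; origin in the middle of its axis, 10 mm above the plate; the frame turns as it rolls. Three lie end to end in a row, 150 mm apart, in any order, with 100 mm of free plate ahead. A full turn moves a dowel 63 mm and the block on it 126 mm. 3 to 8 N rolls it well; the wood bruises above 20 N
- dowel_2: wooden dowel, size and frame as dowel_1. One of the three, not told which, is bowed sideways by 2.6 mm over its length; at the start its bow lies level. Pressed at its middle it raises the block by 1.3 to 1.8 mm, on a slope of about 1 in 10, and lets it down again, over half of each turn, then may tumble on ahead out of touch for a moment; a straight one stays level within 0.3 mm
- dowel_3: wooden dowel, size and frame as dowel_1; also straight or bowed. Each dowel lies up to 0.05 rad askew to the plate and rolls freely only square to its own axis: pushed askew it scrubs sideways. Once the block bears on a dowel, pressing 1 mm further adds roughly 10 N
- push_block: shop-made push block: flat sole 150 mm (its x) x 75 mm (its y) x 16 mm, rubber-faced below, with an upright beech grip on top, 96 mm long (along x), 28 mm wide (y), from 16 to 71 mm above the underside; origin under the centre of the sole, z up; about 0.25 kg; stands on the bench at one side of the plate
- offcut_tray: open plywood tray, 160 mm (its x) x 180 mm (its y) outside, 50 mm high, walls and floor 7 mm thick; origin under its centre; stands on the bench at the other side of the plate
- try_square: try square lying flat on the far part of the plate: dark wooden stock 75 x 18 x 14 mm (along its y), steel blade 75 mm; origin under the stock's middle; bystander
- chisel: bench chisel lying on the bench, 250 mm long, beech handle; origin near its middle, under it; bystander
- mallet: carver's round mallet standing on its head, 80 mm across, 250 mm tall with a dark wrapped handle; origin under its centre; bystander
- tape_roll: roll of tape lying flat, 100 mm across, 24 mm high; origin under its centre; bystander
- block_plane: small iron block plane, 160 x 52 mm, 50 mm high; origin under its centre; bystander
There are look-alikes about, which are no part of the job. What is shaped like the dowel_3 but green is not meant. Leave any purple look-alike of the dowel_1 alone.

How it is judged:
On the way, in this order (a step that is already met when the one before it is completed fails the run):
1. a first dowel is rolled over past a fifth of a turn on the plate under the push block (((angle between dowel_1's own z axis and vertical above 1.3 rad and contact force between dowel_1 and push_block above 0.5 N and contact force between dowel_1 and plate above 0.5 N) or (angle between dowel_2's own z axis and vertical above 1.3 rad and contact force between dowel_2 and push_block above 0.5 N and contact force between dowel_2 and plate above 0.5 N) or (angle between dowel_3's own z axis and vertical above 1.3 rad and contact force between dowel_3 and push_block above 0.5 N and contact force between dowel_3 and plate above 0.5 N))), for 0.1 s.
2. a second dowel is rolled over past a fifth of a turn under the push block, the first left at least 58 mm from its start ((((angle between dowel_1's own z axis and vertical above 1.3 rad and contact force between dowel_1 and push_block above 0.5 N and contact force between dowel_1 and plate above 0.5 N) and distance of any of dowel_2, dowel_3 from where it was at the start of the episode above 0.058 m) or ((angle between dowel_2's own z axis and vertical above 1.3 rad and contact force between dowel_2 and push_block above 0.5 N and contact force between dowel_2 and plate above 0.5 N) and distance of any of dowel_1, dowel_3 from where it was at the start of the episode above 0.058 m) or ((angle between dowel_3's own z axis and vertical above 1.3 rad and contact force between dowel_3 and push_block above 0.5 N and contact force between dowel_3 and plate above 0.5 N) and distance of any of dowel_1, dowel_2 from where it was at the start of the episode above 0.058 m))), for 0.1 s.
3. the third dowel is rolled over past a fifth of a turn under the push block, the other two left at least 58 mm from their starts ((((angle between dowel_1's own z axis and vertical above 1.3 rad and contact force between dowel_1 and push_block above 0.5 N and contact force between dowel_1 and plate above 0.5 N) and distance of each of dowel_2, dowel_3 from where it was at the start of the episode above 0.058 m) or ((angle between dowel_2's own z axis and vertical above 1.3 rad and contact force between dowel_2 and push_block above 0.5 N and contact force between dowel_2 and plate above 0.5 N) and distance of each of dowel_1, dowel_3 from where it was at the start of the episode above 0.058 m) or ((angle between dowel_3's own z axis and vertical above 1.3 rad and contact force between dowel_3 and push_block above 0.5 N and contact force between dowel_3 and plate above 0.5 N) and distance of each of dowel_1, dowel_2 from where it was at the start of the episode above 0.058 m))), for 0.1 s.
4. all three dowels have gone at least 58 mm (a full turn is 63 mm) (distance of each of dowel_1, dowel_2, dowel_3 from where it was at the start of the episode above 0.058 m).
At the end, for the whole second after the job is handed in: the bowed dowel lies inside the offcut tray (its middle below the rim), the two straight ones lie on the plate at least 58 mm from where they started, the push block stands upright on the bench (within 0.1 rad, underside within 12 mm of the bench top); all are still (((x of dowel_1_c0 in the frame of dowel_1 above 0.0007 m and (x of dowel_1 in the frame of offcut_tray between -0.073 and 0.073 m and y of dowel_1 in the frame of offcut_tray between -0.083 and 0.083 m and z of dowel_1 in the frame of offcut_tray between 0 and 0.045 m)) or (not (x of dowel_1_c0 in the frame of dowel_1 above 0.0007 m) and (x of dowel_1 in the frame of plate between -0.145 and 0.145 m and y of dowel_1 in the frame of plate between -0.22 and 0.22 m and z of dowel_1 in the frame of plate between 0.074 and 0.086 m) and distance of dowel_1 from where it was at the start of the episode above 0.058 m)) and ((x of dowel_2_c0 in the frame of dowel_2 above 0.0007 m and (x of dowel_2 in the frame of offcut_tray between -0.073 and 0.073 m and y of dowel_2 in the frame of offcut_tray between -0.083 and 0.083 m and z of dowel_2 in the frame of offcut_tray between 0 and 0.045 m)) or (not (x of dowel_2_c0 in the frame of dowel_2 above 0.0007 m) and (x of dowel_2 in the frame of plate between -0.145 and 0.145 m and y of dowel_2 in the frame of plate between -0.22 and 0.22 m and z of dowel_2 in the frame of plate between 0.074 and 0.086 m) and distance of dowel_2 from where it was at the start of the episode above 0.058 m)) and ((x of dowel_3_c0 in the frame of dowel_3 above 0.0007 m and (x of dowel_3 in the frame of offcut_tray between -0.073 and 0.073 m and y of dowel_3 in the frame of offcut_tray between -0.083 and 0.083 m and z of dowel_3 in the frame of offcut_tray between 0 and 0.045 m)) or (not (x of dowel_3_c0 in the frame of dowel_3 above 0.0007 m) and (x of dowel_3 in the frame of plate between -0.145 and 0.145 m and y of dowel_3 in the frame of plate between -0.22 and 0.22 m and z of dowel_3 in the frame of plate between 0.074 and 0.086 m) and distance of dowel_3 from where it was at the start of the episode above 0.058 m)) and linear speed of each of dowel_1, dowel_2, dowel_3, push_block below 0.02 m/s and angle between push_block's own z axis and vertical below 0.1 rad and height (world z) of push_block below 0.012 m); the robot touches nothing.
It fails at once if a dowel is pressed on the plate with more than 20 N (contact force between any of dowel_1, dowel_2, dowel_3 and plate above 20 N).
It fails at once if a bystander is moved more than 30 mm (distance of any of try_square, chisel, mallet, tape_roll, block_plane from where it was at the start of the episode above 0.03 m).
It fails at once if the offcut tray is moved more than 40 mm (distance of offcut_tray from where it was at the start of the episode above 0.04 m).
It also fails if it takes over 72 s, if anything falls off the work surface, if the arm or the gripper's body presses on something with over 40 N, if the wrist force passes 120 N, or if a joint passes its speed limit or range.

## Working session

There is one attempt and no reset: what is moved stays moved. The work goes in short steps, Python scripts to look and compute and a tool call to move; the robot and the scene stay as the last step left them, time stands still between calls to the robot, and variables do not carry over. Pictures are saved under pics/ and viewed, at most 10 in all, crops included, and the job is handed in when it is done.

Besides the shell and the picture viewer there is one more tool, called after ">>>" by a JSON object that holds its "api" and its "payload", one argument or row to a line. carry_out: Moves the arm, as the interface text tells. Its arguments: {"type":"object","properties":{"commands":{"type":"array"},"hand":{"type":"number"},"force":{"type":"number"}},"required":["commands"]}

```bash
ls; mkdir -p pics
cat > h.py <<'E'
import numpy as np, cv2
from workcell import get_obs, camera, camera_params, hand_in
def ray(p,uv):
    M=np.array(p["mtx"]);k=p["k1"];R=np.array(p["R"]);t=np.array(p["t"])
    d=cv2.undistortPoints(np.array([[uv]],float),M,np.array([k,0,0,0.]))[0,0]
    D=R.T@np.array([d[0],d[1],1]);return -R.T@t,D
def onz(p,uv,z):
    o,D=ray(p,uv);return o+D*(z-o[2])/D[2]
def proj(p,X):
    r,_=cv2.Rodrigues(np.array(p["R"]));return cv2.projectPoints(np.array(X,float).reshape(-1,3),r,np.array(p["t"],float),np.array(p["mtx"]),np.array([p["k1"],0,0,0.]))[0][:,0]
def two(p1,a,p2,b):
    o1,d1=ray(p1,a);o2,d2=ray(p2,b)
    A=np.stack([d1,-d2],1);s=np.linalg.lstsq(A,o2-o1,rcond=None)[0]
    x=o1+s[0]*d1;y=o2+s[1]*d2;return (x+y)/2,np.linalg.norm(x-y)
def shot(n,f):
    p=camera_params(n);im=camera(n)[:,:,::-1].copy();cv2.imwrite('pics/'+f+'.png',im);return p,im
E
python3 - <<'E'
from h import *
o=get_obs();print({k:np.round(v,3).tolist() for k,v in o.items()})
a=[shot(n,n+'0')[1] for n in("side","top")]
for n in("side","top","wrist"):
    p=camera_params(n);print(n,np.round(-np.array(p["R"]).T@p["t"],3),np.round(np.array(p["R"])[2],2))
cv2.imwrite('pics/s.png',cv2.resize(a[0],(800,600)));cv2.imwrite('pics/t.png',cv2.resize(a[1],(800,600)))
E
```

```text
pics
{'clock': 0.0, 'joint_pos': [1.106, 0.333, -0.065, 1.461, 0.022, 1.35, -0.089], 'joint_velocities': [-0.003, 0.002, 0.0, -0.0, 0.001, 0.001, -0.0], 'tau': [-0.0, -62.545, 0.049, -39.16, 0.016, 0.01, -0.0], 'position': [0.267, -0.565, 0.191], 'ee_rot': [0.976, 0.219, -0.0, -0.001], 'ft_force': [0.83, -0.165, 0.141], 'torque': [0.018, -0.013, 0.019], 'grasp_force': 0.0, 'grip_width': 1.0}
side [ 0.285 -0.803  0.965] [ 0.15  0.67 -0.73]
top [4.010e-01 1.000e-03 1.359e+00] [ 0.04 -0.01 -1.  ]
wrist [ 0.332 -0.534  0.374] [-0.26 -0.12 -0.96]
```

View pics/s.png

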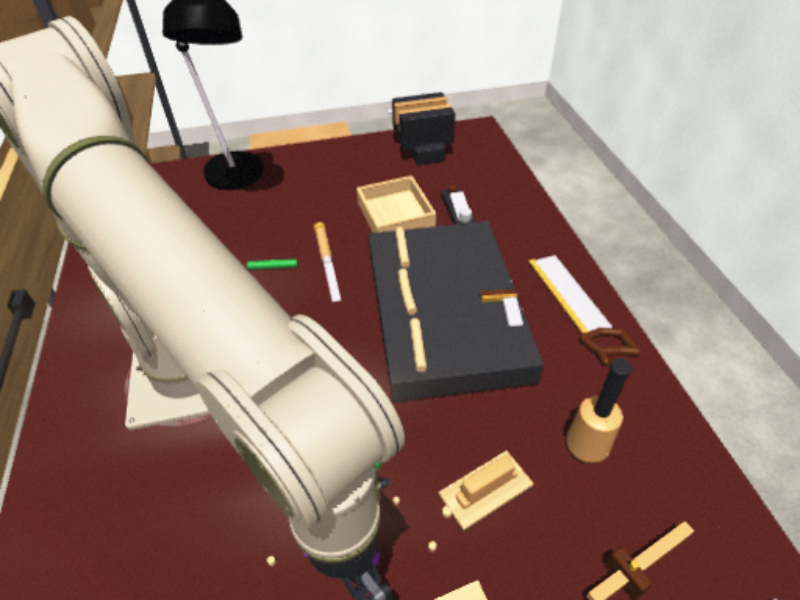

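View pics/t.png

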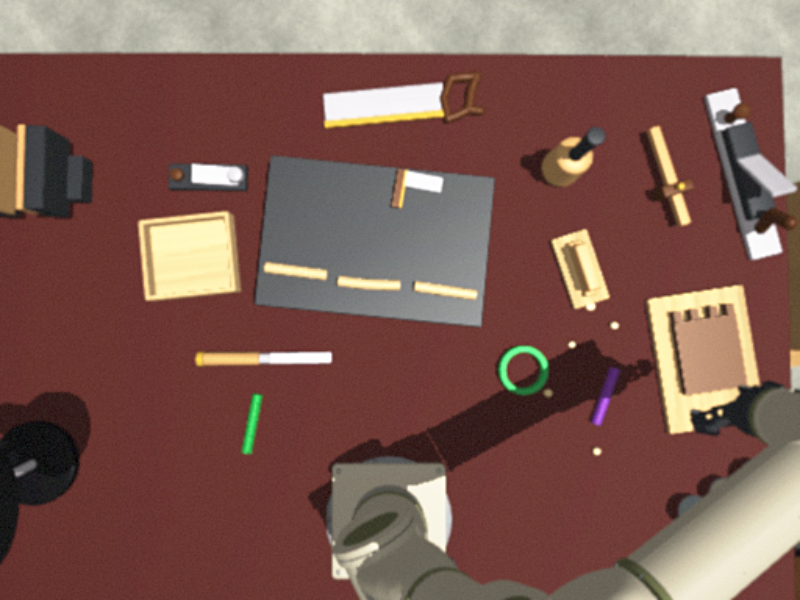

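The views show (800x600 pixels): dowels on the plate at top (295,271), (368,283), (445,290), the push block at (580,268), and the tray at (190,255). The green dowel (252,423) and the purple one (606,396), both on the bench, are the look-alikes. The three beige dowels on the plate fit the description.

```bash
cat > m1.py <<'E'
from h import *
P={n:camera_params(n) for n in("side","top")}
I={n:cv2.imread(f'pics/{n}0.png') for n in P}
for n in P:
    hsv=cv2.cvtColor(I[n],cv2.COLOR_BGR2HSV)
    m=cv2.inRange(hsv,(8,50,110),(30,255,255))
    cs,_=cv2.findContours(m,cv2.RETR_EXTERNAL,cv2.CHAIN_APPROX_NONE)
    for c in cs:
        if cv2.contourArea(c)>60:
            (cx,cy),wh,a=cv2.minAreaRect(c)
            r=cv2.boxPoints(cv2.minAreaRect(c))
            print(n,np.round([cx,cy,*wh,a],1),onz(P[n],(cx,cy),.08).round(3), onz(P[n],(cx,cy),.0).round(3))
    m=cv2.inRange(hsv,(0,0,20),(180,110,110))
    cs,_=cv2.findContours(m,cv2.RETR_EXTERNAL,cv2.CHAIN_APPROX_NONE)
    c=max(cs,key=lambda c:cv2.contourArea(c) if 180<cv2.boundingRect(c)[0]+cv2.boundingRect(c)[2]/2<320 and cv2.boundingRect(c)[1]>20 else 0)
    print('plate',n,cv2.contourArea(c),cv2.approxPolyDP(cv2.convexHull(c),4,True)[:,0].tolist())
# enlarged crop: push block and dowels in both
a=cv2.resize(I["top"][140:215,150:400],(800,240),interpolation=cv2.INTER_CUBIC)
b=cv2.resize(I["side"][140:240,230:350],(420,350),interpolation=cv2.INTER_CUBIC)
c=cv2.resize(I["side"][280:345,270:350],(380,309),interpolation=cv2.INTER_CUBIC)
o=np.zeros((600,800,3),np.uint8);o[:240]=a;o[245:595,:420]=b;o[245:554,420:]=c
cv2.imwrite('pics/crop1.png',o)
E
python3 m1.py
```

```text
side [294.5 377.   12.   33.   90. ] [ 0.415 -0.564  0.08 ] [ 0.427 -0.543  0.   ]
side [388.5 376.   10.6  27.6  53.1] [ 0.621 -0.613  0.08 ] [ 0.652 -0.596 -0.   ]
side [421.2 350.   28.1  49.2  50.9] [ 0.723 -0.579  0.08 ] [ 0.762 -0.559  0.   ]
side [309.2 313.9  30.2  60.4  58.6] [ 0.496 -0.431  0.08 ] [ 0.515 -0.397  0.   ]
side [380.1 275.   29.3  41.7  21.3] [ 0.721 -0.372  0.08 ] [ 0.76  -0.333  0.   ]
side [174.7 302.9 144.2  91.3  13.7] [ 0.166 -0.318  0.08 ] [ 0.156 -0.274  0.   ]
side [190.2 241.1  26.5  62.1  80.4] [ 0.227 -0.13   0.08 ] [ 0.222 -0.069  0.   ]
side [267.2 220.   34.6   7.2  82.4] [ 0.47  -0.109  0.08 ] [ 0.487 -0.046  0.   ]
side [319. 189.   6.  22.  90.] [ 0.672 -0.022  0.08 ] [0.707 0.049 0.   ]
side [357.9 190.   62.3   5.3  52.4] [ 0.796 -0.058  0.08 ] [0.843 0.009 0.   ]
side [ 82.  204.3 109.4  25.7  54.5] [-0.102  0.104  0.08 ] [-0.137  0.186  0.   ]
side [206.1 153.2  23.8   7.8  76. ] [0.33  0.257 0.08 ] [ 0.334  0.353 -0.   ]
side [  6.9 155.7   7.6  38.9  26.6] [-0.402  0.434  0.08 ] [-0.464  0.545  0.   ]
side [ 42.8 147.   32.3  11.8  47.9
[... 1159 characters left out ...]
p [188.6 173.   41.4   7.5   7.4] [0.504 0.183 0.08 ] [0.511 0.194 0.   ]
top [372.  173.5  52.2  25.   71.6] [ 0.503 -0.382  0.08 ] [ 0.51  -0.406  0.   ]
top [120.6 163.4  53.8  63.3  84.1] [0.534 0.392 0.08 ] [0.542 0.416 0.   ]
top [255.8 120.2   7.5  25.5  11.3] [ 0.668 -0.023  0.08 ] [ 0.685 -0.024  0.   ]
top [362.8 103.3  25.5  33.2  45. ] [ 0.722 -0.356  0.08 ] [ 0.742 -0.378  0.   ]
top [431.6 111.2  67.2  18.9  76. ] [ 0.698 -0.572  0.08 ] [ 0.717 -0.607  0.   ]
top [  8.  107.5  57.   16.   90. ] [0.707 0.743 0.08 ] [0.726 0.789 0.   ]
top [258.1  70.   27.3 104.4  75.3] [ 0.825 -0.03   0.08 ] [ 0.852 -0.032  0.   ]
plate top 4163.5 [[173, 99], [255, 107], [306, 209], [164, 195]]
```

View pics/crop1.png

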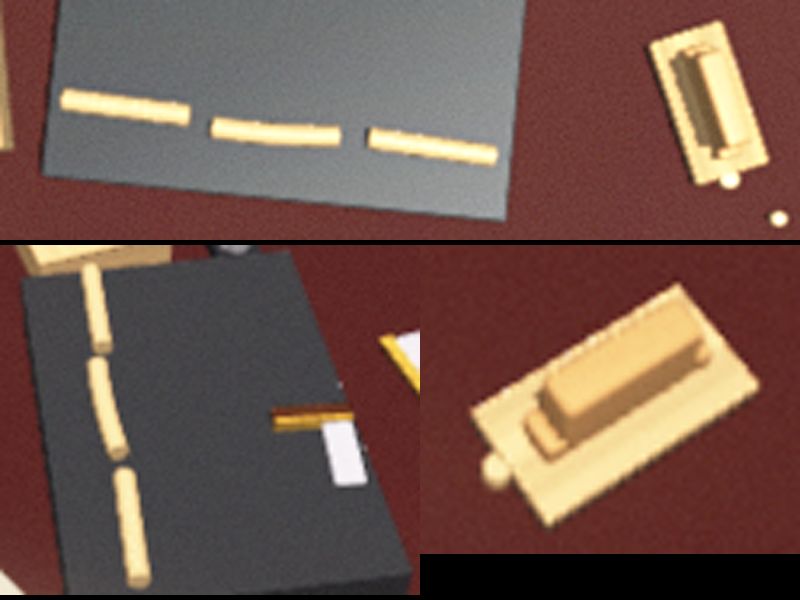

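The crop shows the middle dowel curved toward the robot at about (275,138); the outer two look straight. The push block stands clear, with its long axis yawed about +18°. I'll go above the block.

>>> {"api": "carry_out", "payload": {
  "commands": [
    [[0.6,-0.1,0,0,0,0],[0.6,-0.1,0,0,0,0],[0.6,-0.1,0,0,0,0],[0.6,-0.1,0,0,0,0],[0.6,-0.1,0,0,0,0],[0.6,-0.1,0,0,0,0],[0.6,-0.1,0,0,0,0],[0.6,-0.1,0,0,0,0],[0.6,-0.1,0,0,0,0],[0.6,-0.1,0,0,0,0],[0.6,-0.1,0,0,0,0],[0.6,-0.1,0,0,0,0],[0,0,0,0,0,0.58],[0,0,0,0,0,0.58],[0,0,0,0,0,0],[0,0,0,0,0,0]]
  ],
  "hand": -1
}}

```text
clock: 1.43
position: [0.5068, -0.3985, 0.1912]
ee_rot: [0.987, 0.16, -0.0, -0.0]
ft_force: [0.2, -0.1, 0.1]
grip_width: 1.001
grasp_force: 0.0
```

```bash
cat > m2.py <<'E'
from h import *
import sys
o=get_obs();print(o["clock"],np.round(o["position"],4),np.round(o["ee_rot"],4),np.round(o["ft_force"],2))
p,im=shot("wrist",sys.argv[1])
pt,it=shot("top",sys.argv[1]+"t")
ps,is_=shot("side",sys.argv[1]+"s")
cv2.imwrite('pics/v.png',im)
np.save('pics/'+sys.argv[1]+'p.npy',p,allow_pickle=True)
E
python3 m2.py w1
```

```text
1.4333 [ 0.5068 -0.3985  0.1912] [ 9.871e-01  1.603e-01 -3.000e-04 -1.000e-04] [ 0.18 -0.06  0.11]
```

View pics/v.png

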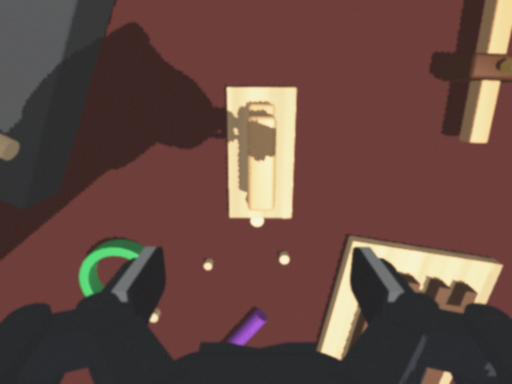

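The wrist view shows the block: sole corners about (227,88), (297,88), (292,218), (229,218), grip centred near (262,155).

Run:
```python
from h import *
p=np.load('pics/w1p.npy',allow_pickle=True).item()
c=np.array([onz(p,u,.016) for u in[(227,88),(297,88),(292.5,217.5),(229,217.5)]])
print(c.round(4),c.mean(0),[np.linalg.norm(c[i]-c[i-1]).round(4) for i in range(4)])
ax=(c[0]+c[1]-c[2]-c[3]);print(np.degrees(np.arctan2(ax[1],ax[0])))
ps=camera_params("side")
# grip top far/near ends: wrist (262,117)/(262,211)  side full-res
s=lambda x,y:(270+(x-420)*80/380,280+(y-245)*65/309)
for w,q in[((275,117),s(690,312)),((248,211),s(545,382)),((275,211),s(575,415))]:
  print(two(p,w,ps,q))
  print(onz(p,w,.071).round(4))
```

```text
[[ 0.5748 -0.3415  0.016 ]
 [ 0.5986 -0.413   0.016 ]
 [ 0.4573 -0.46    0.016 ]
 [ 0.433  -0.3872  0.016 ]] [ 0.51593213 -0.40044079  0.016     ] [np.float64(0.149), np.float64(0.0754), np.float64(0.1489), np.float64(0.0767)]
18.11567379157102
(array([ 0.56141461, -0.39386292,  0.08378969]), np.float64(0.00799480427510296))
[ 0.5643 -0.3969  0.071 ]
(array([ 0.46923006, -0.40350829,  0.07024134]), np.float64(0.004778185604435718))
[ 0.4677 -0.4018  0.071 ]
(array([ 0.47871423, -0.4280741 ,  0.07468846]), np.float64(0.0027988566280494334))
[ 0.4764 -0.4278  0.071 ]
```

>>> {"api": "carry_out", "payload": {
  "commands": [
    [[0.21,0.12,0,0,0,0.06],[0,0,0.5,0,0,0],[0,0,0.5,0,0,0],[0,0,0.5,0,0,0],[0,0,0.5,0,0,0],[0,0,0.5,0,0,0],[0,0,0.5,0,0,0],[0,0,0.5,0,0,0],[0,0,0.4,0,0,0],[0,0,0.2,0,0,0],[0,0,0,0,0,0],[0,0,0,0,0,0]]
  ],
  "hand": -1
}}

```text
clock: 2.58
position: [0.5166, -0.4006, 0.028]
ee_rot: [0.988, 0.156, 0.0, 0.0]
ft_force: [-0.0, -0.1, 0.3]
grip_width: 1.001
grasp_force: 0.0
```

>>> {"api": "carry_out", "payload": {
  "commands": [
    [[0,0,0,0,0,0],[0,0,0,0,0,0],[0,0,0,0,0,0],[0,0,0,0,0,0],[0,0,0,0,0,0],[0,0,0,0,0,0],[0,0,0,0,0,0],[0,0,0,0,0,0],[0,0,0,0,0,0],[0,0,0,0,0,0]]
  ],
  "hand": 1,
  "force": 100
}}

```text
clock: 3.42
position: [0.5167, -0.4002, 0.0286]
ee_rot: [0.988, 0.156, 0.0, 0.0]
ft_force: [-3.2, 2.9, 7.6]
grip_width: 0.273
grasp_force: 98.0
```

```bash
cat > dw.py <<'E'
from h import *
def dowels(n,im,z=.08):
    p=camera_params(n);hsv=cv2.cvtColor(im,cv2.COLOR_BGR2HSV)
    m=cv2.inRange(hsv,(8,50,110),(30,255,255))
    cs,_=cv2.findContours(m,cv2.RETR_EXTERNAL,cv2.CHAIN_APPROX_NONE);r=[]
    for c in cs:
        a=cv2.contourArea(c)
        if not 100<a<900: continue
        (cx,cy),_,_=cv2.minAreaRect(c)
        q=np.array([onz(p,u,z)[:2] for u in c[:,0]])
        mm=np.zeros_like(m);cv2.drawContours(mm,[c],-1,255,-1);ys,xs=np.nonzero(mm)
        Q=np.array([onz(p,u,z)[:2] for u in zip(xs,ys)]);C=Q.mean(0)
        w,V=np.linalg.eigh(np.cov((Q-C).T));d=V[:,1]*np.sign(V[1,1])
        s=(Q-C)@d
        if .09<np.ptp(s)<.16 and .4<C[0]<.65 and abs(C[1])<.25:
            C=C+d*(s.max()+s.min())/2
            r.append((C.round(4),np.degrees(np.arctan2(-d[0],d[1])).round(2),np.ptp(s).round(3),(round(cx,1),round(cy,1))))
    return r
if __name__=="__main__":
    pt=camera_params("top");ps=camera_params("side")
    for f in("top0","w1t"):
        for r in dowels("top",cv2.imread(f'pics/{f}.png')):print(f,*r)
    for f in("side0","w1s"):
        for r in dowels("side",cv2.imread(f'pics/{f}.png')):print(f,*r)
    print(two(pt,(284.8,185.5),ps,(267.2,220)))
    # blob-centre pixels: plate top corners in w1t
    g=cv2.imread('pics/w1t.png');m=cv2.inRange(cv2.cvtColor(g,cv2.COLOR_BGR2HSV),(60,0,25),(180,100,130))
    m=cv2.morphologyEx(m,cv2.MORPH_OPEN,np.ones((5,5)))
    cs,_=cv2.findContours(m,cv2.RETR_EXTERNAL,cv2.CHAIN_APPROX_NONE);c=max(cs,key=cv2.contourArea)
    b=cv2.boxPoints(cv2.minAreaRect(c));print([onz(pt,u,.07)[:2].round(3).tolist() for u in b])
E
python3 dw.py
```

```text
top0 [ 0.4659 -0.1119] -8.42 0.125 (284.8, 185.5)
top0 [0.4792 0.0393] -4.12 0.126 (235.5, 181.3)
top0 [0.5041 0.1831] -7.5 0.127 (188.6, 173.0)
w1t [ 0.4661 -0.1108] -8.27 0.123 (284.4, 185.6)
w1t [0.4793 0.0393] -4.21 0.126 (235.5, 181.2)
w1t [0.5042 0.1831] -7.33 0.127 (188.6, 173.0)
side0 [ 0.47   -0.1056] -8.24 0.138 (267.2, 220.0)
w1s [ 0.4703 -0.1055] -7.62 0.137 (267.1, 220.0)
(array([ 0.46741676, -0.1118293 ,  0.08461318]), np.float64(0.0033960014051001935))
[[0.507, 0.257], [0.734, 0.236], [0.693, -0.186], [0.465, -0.162]]
```

>>> {"api": "carry_out", "payload": {
  "commands": [
    [[0,0,-0.7,0,0,0],[0,0,-0.7,0,0,0.88],[0,0,-0.7,0,0,0.88],[0,0,-0.7,0,0,0.88],[0,0,-0.7,0,0,0.88],[0,0,0,0,0,0.88],[-0.31,-0.7,0,0,0,0],[-0.31,-0.7,0,0,0,0],[-0.31,-0.7,0,0,0,0],[-0.31,-0.7,0,0,0,0],[-0.31,-0.7,0,0,0,0],[-0.31,-0.7,0,0,0,0],[-0.31,-0.7,0,0,0,0],[-0.31,-0.7,0,0,0,0],[-0.31,-0.7,0,0,0,0],[-0.31,-0.7,0,0,0,0],[0,0,0,0,0,0],[0,0,0,0,0,0],[0,0,0,0,0,0]]
  ]
}}

```text
clock: 5.0
position: [0.4348, -0.1058, 0.1677]
ee_rot: [0.997, -0.073, 0.0, 0.0]
ft_force: [0.2, -0.5, -2.3]
grip_width: 0.274
grasp_force: 98.7
```

```bash
python3 m2.py w2; python3 -c "
import cv2,numpy as np
o=np.hstack([cv2.resize(cv2.imread('pics/w2s.png')[120:270,220:360],(400,428)),cv2.resize(cv2.imread('pics/w2.png'),(400,428))]);cv2.imwrite('pics/v2.png',o)"
```

```text
5.0 [ 0.4348 -0.1058  0.1677] [ 9.973e-01 -7.330e-02  1.000e-04  3.000e-04] [ 0.24 -0.47 -2.28]
```

View pics/v2.png

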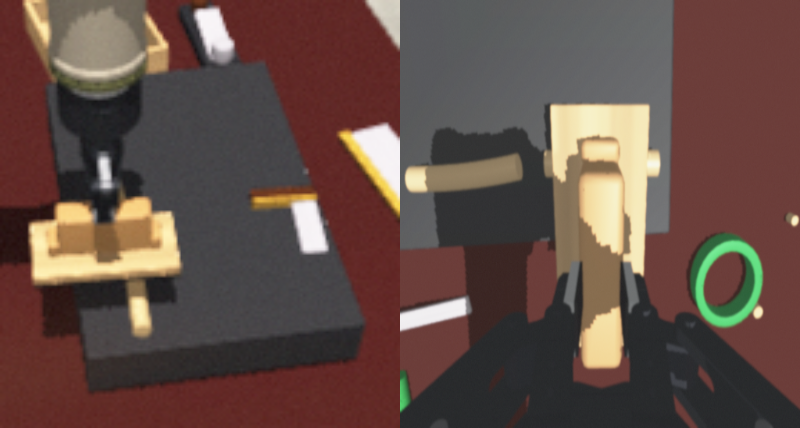

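The block hangs level, with the right dowel crossing under its front half and square to it. Lowering it near the contact height.

>>> {"api": "carry_out", "payload": {
  "commands": [
    [[0,0,0.4,0,0,0],[0,0,0.4,0,0,0],[0,0,0.2,0,0,0],[0,0,0.09,0,0,0],[0,0,0,0,0,0],[0,0,0,0,0,0]]
  ]
}}

```text
clock: 5.65
position: [0.4351, -0.1055, 0.1244]
ee_rot: [0.997, -0.073, 0.0, 0.0]
ft_force: [-0.1, -0.8, -2.8]
grip_width: 0.273
grasp_force: 98.7
```

>>> {"api": "carry_out", "payload": {
  "commands": [
    [[0,0,0.02,0,0,0],[0,0,0.02,0,0,0],[0,0,0,0,0,0]]
  ]
}}

```text
clock: 5.9
position: [0.4351, -0.1053, 0.1227]
ee_rot: [0.997, -0.073, 0.0, 0.0]
ft_force: [-0.2, 0.2, -2.3]
grip_width: 0.271
grasp_force: 98.7
```

>>> {"api": "carry_out", "payload": {
  "commands": [
    [[0,0,0.02,0,0,0],[0,0,0.02,0,0,0],[0,0,0,0,0,0]]
  ]
}}

```text
clock: 6.15
position: [0.4351, -0.1052, 0.121]
ee_rot: [0.997, -0.073, 0.0, 0.0]
ft_force: [-0.1, 0.7, -0.8]
grip_width: 0.273
grasp_force: 99.0
```

>>> {"api": "carry_out", "payload": {
  "commands": [
    [[0,0,0.01,0,0,0],[0,0,0,0,0,0],[0,0,0,0,0,0]]
  ]
}}

```text
clock: 6.4
position: [0.4351, -0.1052, 0.1206]
ee_rot: [0.997, -0.073, 0.0, 0.0]
ft_force: [-0.6, 0.3, 0.5]
grip_width: 0.267
grasp_force: 99.2
```

>>> {"api": "carry_out", "payload": {
  "commands": [
    [[0,0,0.006,0,0,0],[0.08,0,0,0,0,0],[0.1,0,0,0,0,0],[0.1,0,0,0,0,0],[0.1,0,0,0,0,0],[0.1,0,0,0,0,0]]
  ]
}}

```text
clock: 6.9
position: [0.4547, -0.108, 0.1205]
ee_rot: [0.997, -0.073, 0.0, -0.0]
ft_force: [-0.5, 2.7, 4.9]
grip_width: 0.271
grasp_force: 99.9
```

>>> {"api": "carry_out", "payload": {
  "commands": [
    [[0.13,0,-0.004,0,0,0],[0.13,0,0,0,0,0],[0.13,0,0,0,0,0],[0.13,0,0,0,0,0],[0.13,0,0,0,0,0],[0.13,0,0,0,0,0],[0.13,0,0,0,0,0],[0.13,0,0,0,0,0]]
  ]
}}

```text
clock: 7.57
position: [0.4962, -0.114, 0.121]
ee_rot: [0.997, -0.073, 0.001, -0.0]
ft_force: [0.3, 3.0, 8.3]
grip_width: 0.271
grasp_force: 100.6
```

>>> {"api": "carry_out", "payload": {
  "commands": [
    [[0.1,0,-0.008,0,0,0],[0.13,0,0,0,0,0],[0.13,0,0,0,0,0],[0.13,0,0,0,0,0],[0.13,0,0,0,0,0]]
  ]
}}

```text
clock: 7.98
position: [0.5204, -0.1177, 0.121]
ee_rot: [0.997, -0.073, 0.0, -0.0]
ft_force: [-0.1, 2.0, 6.0]
grip_width: 0.279
grasp_force: 100.1
```

>>> {"api": "carry_out", "payload": {
  "commands": [
    [[0.13,0,-0.005,0,0,0],[0.13,0,0,0,0,0],[0.13,0,0,0,0,0],[0.13,0,0,0,0,0],[0.13,0,0,0,0,0],[0.13,0,0,0,0,0],[0.13,0,0,0,0,0],[0.13,0,0,0,0,0],[0.08,0,0,0,0,0],[0,0,0,0,0,0],[0,0,0,0,0,0]]
  ]
}}

```text
clock: 8.9
position: [0.5638, -0.1244, 0.1207]
ee_rot: [0.997, -0.073, -0.0, 0.0]
ft_force: [-0.1, 0.3, 0.4]
grip_width: 0.269
grasp_force: 99.3
```

>>> {"api": "carry_out", "payload": {
  "commands": [
    [[0,0,-0.02,0,0,0],[0,0,-0.1,0,0,0],[0,0,-0.4,0,0,0],[0,0,-0.5,0,0,0],[0,0,-0.2,0,0,-0.7],[-0.4,-0.49,0,0,0,0],[-0.4,-0.49,0,0,0,0],[-0.4,-0.49,0,0,0,0],[-0.4,-0.49,0,0,0,0],[-0.4,-0.49,0,0,0,0],[-0.4,-0.49,0,0,0,0],[-0.4,-0.49,0,0,0,0],[-0.4,-0.49,0,0,0,0],[0,0,0,0,0,0],[0,0,0,0,0,0],[0,0,0,0,0,0]]
  ]
}}

```text
clock: 10.23
position: [0.4477, 0.0408, 0.1698]
ee_rot: [0.999, -0.037, 0.0, 0.0]
ft_force: [-0.8, -0.6, -1.7]
grip_width: 0.269
grasp_force: 98.8
```

```bash
python3 m2.py w3
python3 - <<'E'
from dw import *
for n in("top","side"):
    for r in dowels(n,cv2.imread('pics/w3%s.png'%n[0]),.082):print(n,*r)
a,b,c=[cv2.imread('pics/w3%s.png'%k) for k in("s","t","")]
o=np.zeros((600,800,3),np.uint8);o[:300,:400]=cv2.resize(a[120:270,200:400],(400,300));o[:300,400:]=cv2.resize(b[70:220,140:340],(400,300));o[300:,:400]=cv2.resize(c,(400,300));cv2.imwrite('pics/v3.png',o)
E
```

```text
10.2333 [0.4477 0.0408 0.1698] [ 9.993e-01 -3.690e-02  2.000e-04  3.000e-04] [-0.77 -0.63 -1.72]
top [0.5064 0.1992] -7.82 0.093 (183.2, 171.9)
top [ 0.5301 -0.1211] -8.4 0.125 (287.8, 164.6)
side [ 0.5335 -0.1189] -8.52 0.138 (287.9, 218.8)
```

View pics/v3.png

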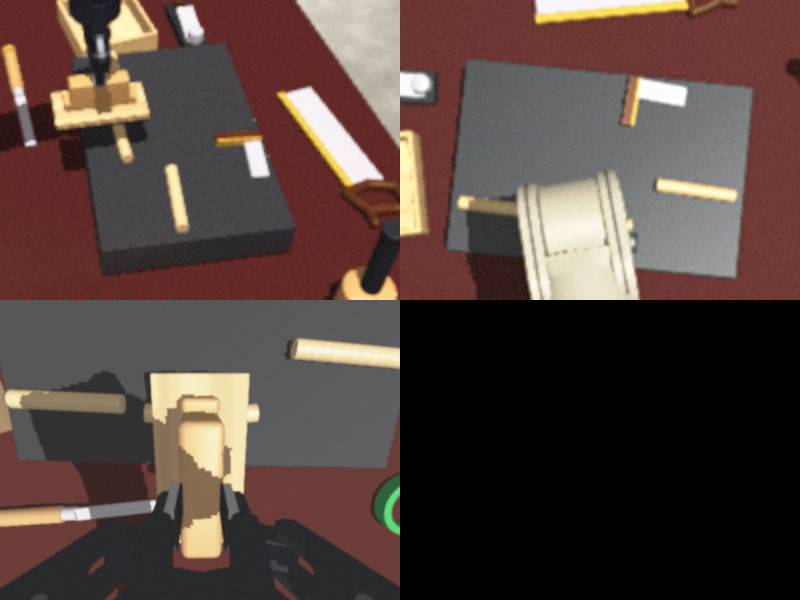

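Dowel 1 sits at (0.530,-0.121), having moved 64 mm. The block now straddles the middle dowel. Lowering.

>>> {"api": "carry_out", "payload": {
  "commands": [
    [[0,0,0.4,0,0,0],[0,0,0.4,0,0,0],[0,0,0.3,0,0,0],[0,0,0.1,0,0,0],[0,0,0,0,0,0],[0,0,0,0,0,0],[0,0,0,0,0,0]]
  ]
}}

```text
clock: 10.97
position: [0.4481, 0.0413, 0.1223]
ee_rot: [0.999, -0.037, 0.0, -0.0]
ft_force: [-0.7, -0.0, -1.6]
grip_width: 0.273
grasp_force: 98.8
```

>>> {"api": "carry_out", "payload": {
  "commands": [
    [[0,0,0.015,0,0,0],[0,0,0.01,0,0,0],[0,0,0,0,0,0],[0,0,0,0,0,0]]
  ]
}}

```text
clock: 11.3
position: [0.4479, 0.0415, 0.121]
ee_rot: [0.999, -0.037, 0.0, 0.0]
ft_force: [-0.5, 0.1, -0.1]
grip_width: 0.274
grasp_force: 99.2
```

>>> {"api": "carry_out", "payload": {
  "commands": [
    [[0.05,0,0.005,0,0,0],[0.05,0,0,0,0,0],[0.05,0,0,0,0,0]]
  ]
}}

```text
clock: 11.55
position: [0.4542, 0.0411, 0.1208]
ee_rot: [0.999, -0.037, 0.0, -0.0]
ft_force: [-0.2, 0.4, 2.9]
grip_width: 0.274
grasp_force: 99.6
```

>>> {"api": "carry_out", "payload": {
  "commands": [
    [[0.05,0,-0.003,0,0,0],[0.05,0,-0.003,0,0,0],[0.05,0,-0.004,0,0,0]]
  ]
}}

```text
clock: 11.8
position: [0.4601, 0.0406, 0.1211]
ee_rot: [0.999, -0.037, 0.0, -0.0]
ft_force: [-0.8, 0.5, 5.2]
grip_width: 0.272
grasp_force: 99.9
```

>>> {"api": "carry_out", "payload": {
  "commands": [
    [[0.05,0,-0.006,0,0,0],[0.05,0,-0.006,0,0,0],[0.05,0,-0.006,0,0,0]]
  ]
}}

```text
clock: 12.05
position: [0.4659, 0.0401, 0.1216]
ee_rot: [0.999, -0.037, 0.0, -0.0]
ft_force: [-0.9, 0.7, 4.3]
grip_width: 0.269
grasp_force: 99.8
```

>>> {"api": "carry_out", "payload": {
  "commands": [
    [[0.05,0,-0.005,0,0,0],[0.05,0,-0.005,0,0,0],[0.05,0,-0.004,0,0,0]]
  ]
}}

```text
clock: 12.3
position: [0.4717, 0.0397, 0.122]
ee_rot: [0.999, -0.037, -0.0, 0.0]
ft_force: [0.3, 1.0, 3.3]
grip_width: 0.271
grasp_force: 99.7
```

>>> {"api": "carry_out", "payload": {
  "commands": [
    [[0.05,0,-0.002,0,0,0],[0.05,0,-0.002,0,0,0],[0.05,0,-0.001,0,0,0]]
  ]
}}

```text
clock: 12.55
position: [0.4778, 0.0393, 0.1223]
ee_rot: [0.999, -0.037, -0.0, 0.0]
ft_force: [-0.9, 0.3, 2.6]
grip_width: 0.273
grasp_force: 99.6
```

>>> {"api": "carry_out", "payload": {
  "commands": [
    [[0.05,0,0,0,0,0],[0.05,0,0,0,0,0],[0.05,0,0.001,0,0,0]]
  ]
}}

```text
clock: 12.8
position: [0.4838, 0.0388, 0.1223]
ee_rot: [0.999, -0.037, 0.0, 0.0]
ft_force: [-0.8, 1.7, 3.9]
grip_width: 0.273
grasp_force: 99.7
```

>>> {"api": "carry_out", "payload": {
  "commands": [
    [[0.05,0,0,0,0,0],[0.05,0,0.002,0,0,0],[0.05,0,0.002,0,0,0]]
  ]
}}

```text
clock: 13.05
position: [0.4898, 0.0384, 0.1222]
ee_rot: [0.999, -0.037, 0.0, 0.0]
ft_force: [-0.9, 0.5, 3.2]
grip_width: 0.269
grasp_force: 99.7
```

>>> {"api": "carry_out", "payload": {
  "commands": [
    [[0.05,0,0.002,0,0,0],[0.05,0,0.003,0,0,0],[0.05,0,0.004,0,0,0]]
  ]
}}

```text
clock: 13.3
position: [0.4959, 0.038, 0.1219]
ee_rot: [0.999, -0.037, 0.0, -0.0]
ft_force: [-0.2, 1.0, 4.6]
grip_width: 0.271
grasp_force: 100.0
```

>>> {"api": "carry_out", "payload": {
  "commands": [
    [[0.05,0,0.004,0,0,0],[0.05,0,0.004,0,0,0],[0.05,0,0.004,0,0,0]]
  ]
}}

```text
clock: 13.55
position: [0.502, 0.0376, 0.1216]
ee_rot: [0.999, -0.037, 0.0, -0.0]
ft_force: [-0.3, 1.1, 5.6]
grip_width: 0.27
grasp_force: 100.2
```

>>> {"api": "carry_out", "payload": {
  "commands": [
    [[0.05,0,0.003,0,0,0],[0.05,0,0.003,0,0,0],[0.05,0,0.003,0,0,0]]
  ]
}}

```text
clock: 13.8
position: [0.5081, 0.0372, 0.1213]
ee_rot: [0.999, -0.037, 0.0, -0.0]
ft_force: [0.3, 2.1, 6.7]
grip_width: 0.271
grasp_force: 100.3
```

>>> {"api": "carry_out", "payload": {
  "commands": [
    [[0.06,0,-0.003,0,0,0],[0.06,0,0,0,0,0],[0.06,0,0,0,0,0],[0.06,0,0,0,0,0]]
  ]
}}

```text
clock: 14.13
position: [0.5174, 0.0364, 0.1211]
ee_rot: [0.999, -0.037, 0.0, -0.0]
ft_force: [-1.2, 1.0, 5.3]
grip_width: 0.271
grasp_force: 100.1
```

>>> {"api": "carry_out", "payload": {
  "commands": [
    [[0.08,0,-0.002,0,0,0],[0.08,0,0,0,0,0],[0.08,0,0,0,0,0],[0.08,0,0,0,0,0],[0.08,0,0,0,0,0]]
  ]
}}

```text
clock: 14.55
position: [0.5334, 0.035, 0.1213]
ee_rot: [0.999, -0.037, 0.0, 0.0]
ft_force: [-0.0, 0.1, 6.1]
grip_width: 0.273
grasp_force: 100.2
```

>>> {"api": "carry_out", "payload": {
  "commands": [
    [[0.08,0,-0.004,0,0,0],[0.08,0,0,0,0,0],[0.08,0,0,0,0,0],[0.08,0,0,0,0,0],[0.08,0,0,0,0,0],[0.08,0,0,0,0,0]]
  ]
}}

```text
clock: 15.05
position: [0.5524, 0.0335, 0.1212]
ee_rot: [0.999, -0.037, -0.0, 0.0]
ft_force: [-0.4, 0.6, 4.5]
grip_width: 0.272
grasp_force: 99.8
```

>>> {"api": "carry_out", "payload": {
  "commands": [
    [[0.09,0,0,0,0,0],[0.09,0,0,0,0,0],[0.09,0,0,0,0,0],[0.09,0,0,0,0,0],[0.09,0,0,0,0,0],[0.09,0,0,0,0,0],[0.02,0,0,0,0,0],[0,0,0,0,0,0]]
  ]
}}

```text
clock: 15.72
position: [0.5746, 0.0321, 0.121]
ee_rot: [0.999, -0.037, -0.0, -0.0]
ft_force: [0.1, 1.8, -0.9]
grip_width: 0.272
grasp_force: 99.2
```

>>> {"api": "carry_out", "payload": {
  "commands": [
    [[0,0,-0.02,0,0,0],[0,0,-0.1,0,0,0],[0,0,-0.4,0,0,0],[0,0,-0.5,0,0,0],[0,0,-0.2,0,0,0.53],[-0.382,-0.44,0,0,0,0],[-0.382,-0.44,0,0,0,0],[-0.382,-0.44,0,0,0,0],[-0.382,-0.44,0,0,0,0],[-0.382,-0.44,0,0,0,0],[-0.382,-0.44,0,0,0,0],[-0.382,-0.44,0,0,0,0],[-0.382,-0.44,0,0,0,0],[0,0,0,0,0,0],[0,0,0,0,0,0],[0,0,0,0,0,0]]
  ]
}}

```text
clock: 17.05
position: [0.4716, 0.1868, 0.1702]
ee_rot: [0.998, -0.065, 0.0, 0.0]
ft_force: [1.2, -0.2, -2.2]
grip_width: 0.273
grasp_force: 98.8
```

```bash
python3 m2.py w4
python3 - <<'E'
from dw import *
for n in("top","side"):
    for r in dowels(n,cv2.imread('pics/w4%s.png'%n[0]),.082):print(n,*r)
a,b,c=[cv2.imread('pics/w4%s.png'%k) for k in("s","t","")]
o=np.zeros((600,800,3),np.uint8);o[:300,:400]=cv2.resize(a[120:270,200:400],(400,300));o[:300,400:]=cv2.resize(b[70:220,140:340],(400,300));o[300:,:400]=cv2.resize(c,(400,300));cv2.imwrite('pics/v4.png',o)
E
```

```text
17.05 [0.4716 0.1868 0.1702] [ 9.979e-01 -6.460e-02  2.000e-04  3.000e-04] [ 1.16 -0.21 -2.23]
top [ 0.5301 -0.1213] -8.41 0.126 (287.8, 164.6)
top [0.5449 0.0349] -4.18 0.124 (237.0, 159.9)
top [0.5233 0.1747] -36.73 0.125 (192.1, 166.3)
side [ 0.5335 -0.1189] -8.66 0.138 (287.9, 218.8)
side [0.5489 0.0372] -4.23 0.142 (278.9, 183.7)
```

View pics/v4.png

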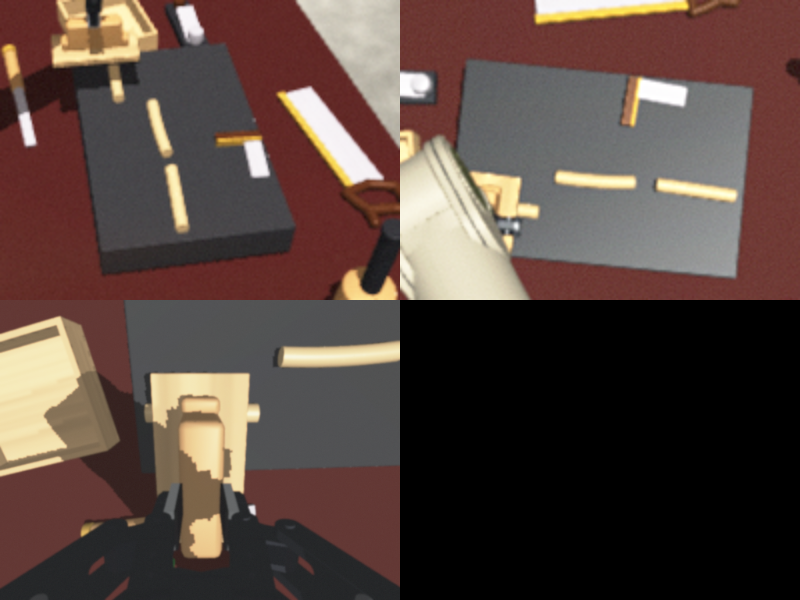

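The middle dowel is at (0.545,0.035), 65 mm on, and it lifted the block 1.3 mm, so it is the bowed one. The block is square over the left dowel. Lowering.

>>> {"api": "carry_out", "payload": {
  "commands": [
    [[0,0,0.4,0,0,0],[0,0,0.4,0,0,0],[0,0,0.3,0,0,0],[0,0,0.11,0,0,0],[0,0,0,0,0,0],[0,0,0,0,0,0],[0,0,0,0,0,0]]
  ]
}}

```text
clock: 17.78
position: [0.4718, 0.1875, 0.1223]
ee_rot: [0.998, -0.065, 0.0, -0.0]
ft_force: [-0.1, 0.3, -2.0]
grip_width: 0.272
grasp_force: 98.8
```

>>> {"api": "carry_out", "payload": {
  "commands": [
    [[0,0,0.015,0,0,0],[0,0,0.012,0,0,0],[0,0,0,0,0,0],[0,0,0,0,0,0]]
  ]
}}

```text
clock: 18.12
position: [0.4717, 0.1877, 0.121]
ee_rot: [0.998, -0.064, 0.0, -0.0]
ft_force: [-0.3, 0.5, -0.3]
grip_width: 0.271
grasp_force: 99.2
```

Net about 2 N. Pressing slightly more and rolling.

>>> {"api": "carry_out", "payload": {
  "commands": [
    [[0,0,0.006,0,0,0],[0.08,0,0,0,0,0],[0.1,0,0,0,0,0],[0.1,0,0,0,0,0],[0.1,0,0,0,0,0],[0.1,0,0,0,0,0]]
  ]
}}

```text
clock: 18.62
position: [0.4912, 0.1852, 0.1206]
ee_rot: [0.998, -0.064, 0.0, -0.0]
ft_force: [1.0, 2.1, 3.5]
grip_width: 0.273
grasp_force: 99.7
```

>>> {"api": "carry_out", "payload": {
  "commands": [
    [[0.13,0,-0.004,0,0,0],[0.13,0,0,0,0,0],[0.13,0,0,0,0,0],[0.13,0,0,0,0,0]]
  ]
}}

```text
clock: 18.95
position: [0.5119, 0.1826, 0.1209]
ee_rot: [0.998, -0.064, 0.0, -0.0]
ft_force: [-0.5, 1.6, 6.9]
grip_width: 0.27
grasp_force: 100.2
```

>>> {"api": "carry_out", "payload": {
  "commands": [
    [[0.13,0,-0.006,0,0,0],[0.13,0,-0.002,0,0,0],[0.13,0,0,0,0,0],[0.13,0,0,0,0,0],[0.13,0,0,0,0,0]]
  ]
}}

```text
clock: 19.37
position: [0.5377, 0.1792, 0.1212]
ee_rot: [0.998, -0.064, 0.0, -0.0]
ft_force: [-0.6, 2.5, 6.8]
grip_width: 0.27
grasp_force: 100.3
```

>>> {"api": "carry_out", "payload": {
  "commands": [
    [[0.13,0,0,0,0,0],[0.13,0,0,0,0,0],[0.13,0,0,0,0,0],[0.13,0,0,0,0,0]]
  ]
}}

```text
clock: 19.7
position: [0.5582, 0.1764, 0.1211]
ee_rot: [0.998, -0.064, 0.0, -0.0]
ft_force: [0.1, 2.6, 5.2]
grip_width: 0.27
grasp_force: 100.1
```

>>> {"api": "carry_out", "payload": {
  "commands": [
    [[0.13,0,-0.003,0,0,0],[0.13,0,0,0,0,0],[0.13,0,0,0,0,0],[0.13,0,0,0,0,0],[0.13,0,0,0,0,0],[0.13,0,0,0,0,0],[0.13,0,0,0,0,0],[0.13,0,0,0,0,0],[0.04,0,0,0,0,0],[0,0,0,0,0,0],[0,0,0,0,0,0]]
  ]
}}

```text
clock: 20.62
position: [0.6002, 0.1706, 0.1208]
ee_rot: [0.998, -0.064, -0.0, 0.0]
ft_force: [0.4, 0.5, 1.0]
grip_width: 0.275
grasp_force: 99.5
```

>>> {"api": "carry_out", "payload": {
  "commands": [
    [[0,0,-0.02,0,0,0],[0,0,-0.1,0,0,0],[0,0,-0.5,0,0,0],[0,0,-0.7,0,0,0],[-0.012,0.3,0,0,0,0],[-0.012,0.72,0,0,0,0],[-0.012,0.72,0,0,0,0],[-0.012,0.72,0,0,0,0],[-0.012,0.72,0,0,0,0],[-0.012,0.72,0,0,0,0],[-0.012,0.72,0,0,0,0],[-0.012,0.72,0,0,0,0],[-0.012,0.72,0,0,0,0],[-0.012,0.72,0,0,0,0],[-0.012,0.72,0,0,0,0],[-0.012,0.72,0,0,0,0],[-0.012,0.72,0,0,0,0],[-0.012,0.72,0,0,0,0],[-0.012,0.72,0,0,0,0],[-0.012,0.72,0,0,0,0]]
  ]
}}

```text
clock: 22.28
position: [0.5345, -0.2702, 0.1736]
ee_rot: [0.998, -0.064, -0.0, 0.0]
ft_force: [0.8, -0.3, -2.9]
grip_width: 0.273
grasp_force: 98.9
```

>>> {"api": "carry_out", "payload": {
  "commands": [
    [[-0.012,0.72,0,0,0,0],[-0.012,0.72,0,0,0,0],[-0.012,0.72,0,0,0,0],[-0.012,0.72,0,0,0,0],[-0.012,0.4,0,0,0,0],[0,0,0,0,0,-0.85],[0,0,0,0,0,-0.85],[0,0,0,0,0,-0.85],[0,0,0,0,0,-0.85],[0,0,0,0,0,-0.85],[0,0,0,0,0,0],[0,0,0,0,0,0]]
  ]
}}

```text
clock: 23.28
position: [0.5163, -0.3979, 0.1736]
ee_rot: [0.988, 0.156, -0.0, -0.0]
ft_force: [0.3, -0.5, -2.2]
grip_width: 0.269
grasp_force: 98.9
```

```bash
python3 m2.py w5
python3 - <<'E'
from dw import *
for n in("top","side"):
    for r in dowels(n,cv2.imread('pics/w5%s.png'%n[0]),.082):print(n,*r)
E
```

```text
23.2833 [ 0.5163 -0.3979  0.1736] [ 9.877e-01  1.562e-01 -1.000e-04 -2.000e-04] [ 0.29 -0.5  -2.17]
top [ 0.53   -0.1215] -8.63 0.126 (287.9, 164.6)
top [0.5449 0.0349] -4.21 0.124 (237.0, 159.8)
top [0.5685 0.1742] -7.42 0.127 (191.6, 152.1)
side [ 0.5336 -0.1189] -8.54 0.137 (287.9, 218.8)
side [0.5484 0.035 ] -3.69 0.138 (279.0, 184.0)
```

>>> {"api": "carry_out", "payload": {
  "commands": [
    [[0,0.05,0.5,0,0,0],[0,0,0.6,0,0,0],[0,0,0.6,0,0,0],[0,0,0.6,0,0,0],[0,0,0.6,0,0,0],[0,0,0.5,0,0,0],[0,0,0.15,0,0,0],[0,0,0.04,0,0,0],[0,0,0.03,0,0,0],[0,0,0,0,0,0],[0,0,0,0,0,0]]
  ]
}}

```text
clock: 24.35
position: [0.5175, -0.4006, 0.0298]
ee_rot: [0.988, 0.157, 0.0, 0.001]
ft_force: [-0.2, -0.2, -2.0]
grip_width: 0.272
grasp_force: 98.9
```

>>> {"api": "carry_out", "payload": {
  "commands": [
    [[0,0,0.02,0,0,0],[0,0,0.01,0,0,0],[0,0,0,0,0,0],[0,0,0,0,0,0]]
  ]
}}

```text
clock: 24.68
position: [0.5174, -0.4004, 0.0286]
ee_rot: [0.988, 0.157, 0.0, 0.0]
ft_force: [-1.8, 2.0, 5.2]
grip_width: 0.271
grasp_force: 100.3
```

>>> {"api": "carry_out", "payload": {
  "commands": [
    [[0,0,0,0,0,0],[0,0,0,0,0,0],[0,0,0,0,0,0],[0,0,0,0,0,0],[0,0,0,0,0,0],[0,0,0,0,0,0],[0,0,-0.2,0,0,0],[0,0,-0.5,0,0,0],[0,0,-0.7,0,0,0],[0,0,-0.7,0,0,0],[0,0,-0.7,0,0,0],[0,0,-0.7,0,0,0],[0,0,-0.5,0,0,0],[0,0,0,0,0,0]]
  ],
  "hand": -1
}}

```text
clock: 25.85
position: [0.519, -0.4014, 0.194]
ee_rot: [0.988, 0.157, 0.003, 0.003]
ft_force: [0.6, 0.4, 0.8]
grip_width: 1.001
grasp_force: 0.0
```

>>> {"api": "carry_out", "payload": {
  "commands": [
    [[0.27,-0.68,0,0,0,0],[0.27,-0.68,0,0,0,0],[0.27,-0.68,0,0,0,0],[0.27,-0.68,0,0,0,0],[0.27,-0.68,0,0,0,0],[0.27,-0.68,0,0,0,0],[0.27,-0.68,0,0,0,0],[0.27,-0.68,0,0,0,0],[0.27,-0.68,0,0,0,0],[0.27,-0.68,0,0,0,0],[0.27,-0.68,0,0,0,0],[0.27,-0.68,0,0,0,0],[0.27,-0.68,0,0,0,0],[0.27,-0.68,0,0,0,0],[0.24,-0.62,0,0,0,0]]
  ]
}}

```text
clock: 27.1
position: [0.5435, 0.0371, 0.188]
ee_rot: [0.987, 0.158, 0.0, 0.0]
ft_force: [-0.3, 0.2, -0.6]
grip_width: 0.998
grasp_force: 0.0
```

>>> {"api": "carry_out", "payload": {
  "commands": [
    [[0,0,0,0,0,-0.94],[0,0,0,0,0,-0.94],[0,0,0,0,0,-0.94],[0,0,0,0,0,-0.94],[0,0,0,0,0,-0.94],[0,0,0,0,0,-0.94],[0,0,0,0,0,-0.94],[0,0,0,0,0,-0.94],[0,0,0,0,0,-0.94],[0,0,0,0,0,-0.94],[0,0,0,0,0,-0.94],[0,0,0,0,0,-0.94],[0,0,0,0,0,0],[0,0,0,0,0,0]]
  ]
}}

```text
clock: 28.27
position: [0.5436, 0.0351, 0.1878]
ee_rot: [0.734, 0.68, -0.0, 0.0]
ft_force: [0.4, 0.6, 1.1]
grip_width: 0.998
grasp_force: 0.0
```

```bash
python3 m2.py w6
python3 - <<'E'
from dw import *
a,b,c=[cv2.imread('pics/w6%s.png'%k) for k in("s","t","")]
o=np.zeros((600,800,3),np.uint8);o[:300,:400]=cv2.resize(a[120:345,170:420],(400,300));o[:300,400:]=cv2.resize(b,(400,300));o[300:,:400]=cv2.resize(c,(400,300));cv2.imwrite('pics/v6.png',o)
print(get_obs()["joint_pos"])
E
```

```text
28.2667 [0.5436 0.0351 0.1878] [ 7.336e-01  6.795e-01 -1.000e-04  0.000e+00] [0.4  0.56 1.08]
[ 0.4251007   0.21711676 -0.65382439  1.65250563  0.13588176  1.3179578
 -0.32739695]
```

View pics/v6.png

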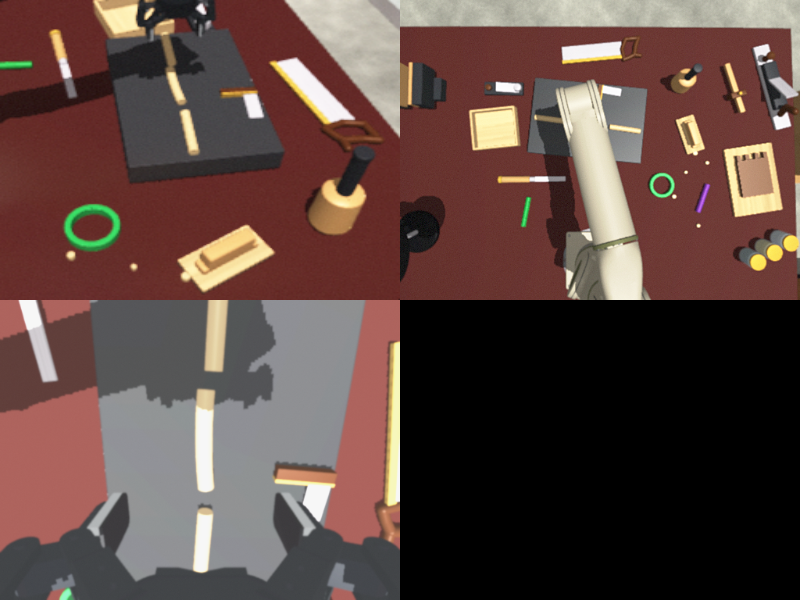

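The block stands upright on the bench. The bowed dowel lies under the open gripper, in the wrist view at about (205,440) of the composite. Checking the dowel and tray positions.

Run:
```python
from h import *
p=np.load('pics/w6p.npy',allow_pickle=True).item();pt=camera_params("top");ps=camera_params("side")
for u in[(205,390),(203,440),(205,490)]:print(onz(p,(u[0]*1.28,(u[1]-300)*1.28),.084).round(4))
im=cv2.imread('pics/w5t.png');m=cv2.inRange(cv2.cvtColor(im,cv2.COLOR_BGR2HSV),(8,50,110),(30,255,255))
cs,_=cv2.findContours(m,cv2.RETR_EXTERNAL,cv2.CHAIN_APPROX_NONE)
for c in cs:
    r=cv2.minAreaRect(c)
    if r[1][0]*r[1][1]>2000 and r[0][0]<200:
        b=cv2.boxPoints(r);q=np.array([onz(pt,u,.05)[:2] for u in b]);print(b.round(0).tolist(),q.round(3).tolist(),q.mean(0),[np.linalg.norm(q[i]-q[i-1]).round(3) for i in range(4)])
        print('side proj',proj(ps,np.c_[q,[.05]*4]).round(0).tolist())
im=cv2.imread('pics/w5s.png');cv2.imwrite('pics/z.png',im)
m=cv2.inRange(cv2.cvtColor(im,cv2.COLOR_BGR2HSV),(8,50,110),(30,255,255))
cs,_=cv2.findContours(m,cv2.RETR_EXTERNAL,cv2.CHAIN_APPROX_NONE)
for c in cs:
    x,y,w,h=cv2.boundingRect(c)
    if 220<x<250 and y<150 and w>25:print(x,y,w,h,cv2.approxPolyDP(c,3,True)[:,0].tolist())
```

```text
[0.5517 0.0927 0.084 ]
[0.5451 0.0349 0.084 ]
[ 0.5428 -0.0305  0.084 ]
[[86.0, 140.0], [150.0, 133.0], [155.0, 187.0], [92.0, 193.0]] [[0.612, 0.509], [0.632, 0.311], [0.463, 0.293], [0.443, 0.49]] [0.53735502 0.400792  ] [np.float64(0.17), np.float64(0.199), np.float64(0.17), np.float64(0.198)]
side proj [[263.0, 112.0], [280.0, 138.0], [240.0, 148.0], [226.0, 120.0]]
```

>>> {"api": "carry_out", "payload": {
  "commands": [
    [[0,0.04,0.4,0,0,0],[0,0,0.5,0,0,0],[0,0,0.5,0,0,0],[0,0,0.5,0,0,0],[0,0,0.5,0,0,0],[0,0,0.3,0,0,0],[0,0,0.1,0,0,0],[0,0,0,0,0,0],[0,0,0,0,0,0]]
  ]
}}

```text
clock: 29.17
position: [0.5459, 0.0352, 0.0766]
ee_rot: [0.733, 0.681, 0.0, 0.0]
ft_force: [-0.4, -0.0, 0.7]
grip_width: 0.997
grasp_force: 0.0
```

>>> {"api": "carry_out", "payload": {
  "commands": [
    [[0,0,0,0,0,0],[0,0,0,0,0,0],[0,0,0,0,0,0],[0,0,0,0,0,0],[0,0,0,0,0,0],[0,0,0,0,0,0],[0,0,0,0,0,0],[0,0,0,0,0,0],[0,0,0,0,0,0],[0,0,0,0,0,0]]
  ],
  "hand": 1,
  "force": 40
}}

```text
clock: 30.0
position: [0.5453, 0.0351, 0.0758]
ee_rot: [0.733, 0.681, -0.0, 0.0]
ft_force: [0.6, 0.6, 0.2]
grip_width: 0.002
grasp_force: 0.0
```

The fingers shut on nothing. Looking closely.

>>> {"api": "carry_out", "payload": {
  "commands": [
    [[0,0,-0.3,0,0,0],[0,0,-0.7,0,0,0],[0,0,-0.8,0,0,0],[0,0,-0.8,0,0,0],[0,0,-0.2,0,0,0],[0,0,0,0,0,0],[0,0,0,0,0,0]]
  ],
  "hand": -1
}}

```text
clock: 30.58
position: [0.5455, 0.0351, 0.1883]
ee_rot: [0.733, 0.681, 0.0, 0.0]
ft_force: [0.3, -0.2, -0.7]
grip_width: 0.971
grasp_force: 0.0
```

```bash
python3 m2.py w7
python3 - <<'E'
from dw import *
for n in("top","side"):
    for r in dowels(n,cv2.imread('pics/w7%s.png'%n[0]),.082):print(n,*r)
a,b,c=[cv2.imread('pics/w7%s.png'%k) for k in("s","t","")]
o=np.zeros((600,800,3),np.uint8);o[:300,:400]=cv2.resize(a[120:270,200:400],(400,300));o[:300,400:]=cv2.resize(b[70:220,140:340],(400,300));o[300:,:400]=cv2.resize(c,(400,300));cv2.imwrite('pics/v7.png',o)
E
```

```text
30.5833 [0.5455 0.0351 0.1883] [7.326e-01 6.806e-01 3.000e-04 5.000e-04] [ 0.32 -0.2  -0.69]
top [ 0.5301 -0.1211] -8.36 0.125 (287.8, 164.6)
top [0.5691 0.1799] -7.35 0.115 (189.7, 151.5)
side [ 0.5335 -0.1189] -8.66 0.138 (287.9, 218.8)
```

View pics/v7.png

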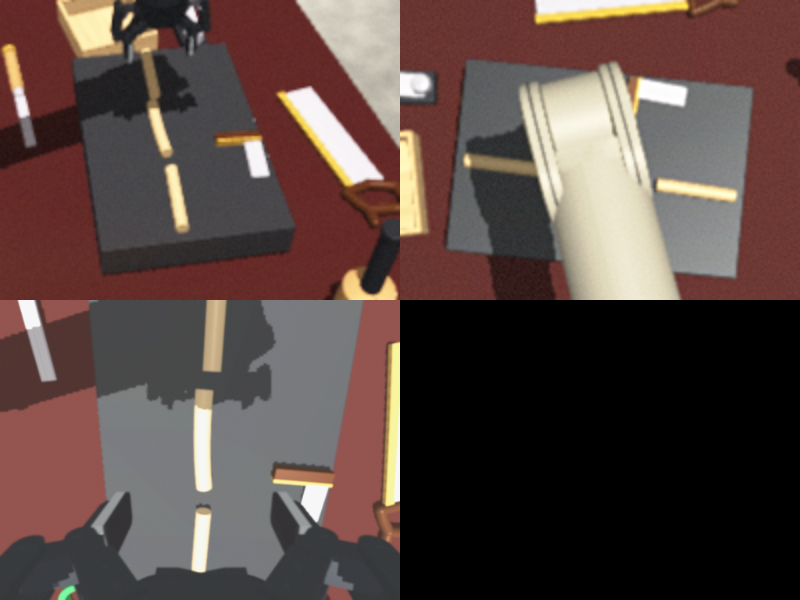

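The dowel looks undisturbed at the same place (203,440), so the fingers shut without holding it. I'll repeat slightly deeper, taking images at each stage of closing.

>>> {"api": "carry_out", "payload": {
  "commands": [
    [[0,0,0.4,0,0,0],[0,0,0.5,0,0,0],[0,0,0.5,0,0,0],[0,0,0.5,0,0,0],[0,0,0.5,0,0,0],[0,0,0.35,0,0,0],[0,0,0.1,0,0,0],[0,0,0,0,0,0],[0,0,0,0,0,0]]
  ]
}}

```text
clock: 31.48
position: [0.5454, 0.0352, 0.074]
ee_rot: [0.733, 0.681, -0.0, -0.0]
ft_force: [1.1, 0.8, 0.9]
grip_width: 0.997
grasp_force: 0.0
```

```bash
python3 m2.py a1
```

```text
31.4833 [0.5454 0.0352 0.074 ] [ 7.325e-01  6.807e-01 -0.000e+00 -1.000e-04] [1.12 0.83 0.9 ]
```

>>> {"api": "carry_out", "payload": {
  "commands": [
    [[0,0,0,0,0,0],[0,0,0,0,0,0],[0,0,0,0,0,0],[0,0,0,0,0,0],[0,0,0,0,0,0]]
  ],
  "hand": 0.35,
  "force": 40
}}

```text
clock: 32.05
position: [0.5454, 0.035, 0.0738]
ee_rot: [0.733, 0.681, 0.0, 0.0]
ft_force: [-0.3, -0.3, 0.5]
grip_width: 0.327
grasp_force: 0.0
```

```bash
python3 m2.py a2
```

```text
32.05 [0.5454 0.035  0.0738] [7.326e-01 6.807e-01 0.000e+00 1.000e-04] [-0.25 -0.31  0.45]
```

>>> {"api": "carry_out", "payload": {
  "commands": [
    [[0,0,0,0,0,0],[0,0,0,0,0,0],[0,0,0,0,0,0]]
  ],
  "hand": 0.6
}}

```text
clock: 32.45
position: [0.5453, 0.0351, 0.0738]
ee_rot: [0.733, 0.681, -0.0, 0.0]
ft_force: [-0.4, -0.3, -0.4]
grip_width: 0.201
grasp_force: 0.0
```

```bash
python3 m2.py a3
python3 - <<'E'
from h import *
p=camera_params("side");q=camera_params("wrist");print(proj(p,[[.5453,.035,.082]]),proj(q,[[.5453,.035,.082],[.5453,.035,.0745]]))
o=np.zeros((600,800,3),np.uint8)
for i in(1,2,3):
    s=cv2.imread(f'pics/a{i}s.png')[135:225,235:325];o[:266,(i-1)*266:i*266]=cv2.resize(s,(266,266),interpolation=cv2.INTER_CUBIC)
    w=cv2.imread(f'pics/a{i}.png');o[270:470,(i-1)*266:i*266]=cv2.resize(w,(266,200))
cv2.imwrite('pics/v8.png',o)
E
```

```text
32.45 [0.5453 0.0351 0.0738] [ 0.7326  0.6807 -0.      0.    ] [-0.42 -0.34 -0.38]
[[277.97319118 183.63620966]] [[258.70174548 225.43160462]
 [258.64876766 220.7490996 ]]
```

View pics/v8.png

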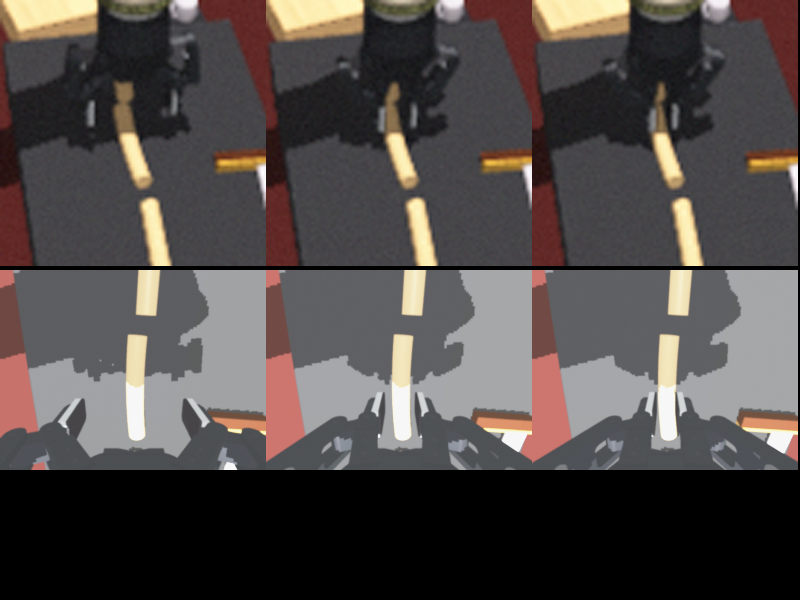

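The composite shows the fingers straddling the dowel (third column, around (665,400)), 22 mm open and not touching yet. The pads sit too high and squeezed off its upper half, so I'll go lower before closing.

>>> {"api": "carry_out", "payload": {
  "commands": [
    [[0,0,0.03,0,0,0],[0,0,0.03,0,0,0],[0,0,0,0,0,0],[0,0,0,0,0,0]]
  ]
}}

```text
clock: 32.93
position: [0.5452, 0.0351, 0.0712]
ee_rot: [0.733, 0.681, -0.0, -0.0]
ft_force: [-0.1, -0.1, -1.0]
grip_width: 0.201
grasp_force: 0.0
```

>>> {"api": "carry_out", "payload": {
  "commands": [
    [[0,0,0.025,0,0,0],[0,0,0,0,0,0],[0,0,0,0,0,0]]
  ]
}}

```text
clock: 33.18
position: [0.5453, 0.0351, 0.0703]
ee_rot: [0.733, 0.681, -0.0, 0.0]
ft_force: [-1.1, -0.3, 0.9]
grip_width: 0.197
grasp_force: 0.0
```

>>> {"api": "carry_out", "payload": {
  "commands": [
    [[0,0,0.025,0,0,0],[0,0,0,0,0,0],[0,0,0,0,0,0]]
  ]
}}

```text
clock: 33.43
position: [0.5453, 0.0351, 0.0693]
ee_rot: [0.733, 0.681, -0.0, -0.0]
ft_force: [0.4, 0.9, 0.8]
grip_width: 0.2
grasp_force: 0.0
```

>>> {"api": "carry_out", "payload": {
  "commands": [
    [[0,0,0,0,0,0],[0,0,0,0,0,0],[0,0,0,0,0,0],[0,0,0,0,0,0],[0,0,0,0,0,0]]
  ],
  "hand": 0.75,
  "force": 30
}}

```text
clock: 33.85
position: [0.5454, 0.035, 0.0694]
ee_rot: [0.733, 0.681, -0.0, 0.0]
ft_force: [0.3, -0.1, 0.4]
grip_width: 0.128
grasp_force: 0.0
```

```bash
python3 m2.py a4
python3 - <<'E'
from h import *
def wid(f):
    im=cv2.imread(f);h=cv2.cvtColor(im,cv2.COLOR_BGR2HSV).astype(int);out=[]
    for y in range(120,352,12):
        r=im[y,180:330].astype(int)
        # dowel: blue clearly below red, or saturated white
        m=((r[:,2]-r[:,0]>25)|(r.min(1)>225)).astype(int)
        x=np.nonzero(m)[0]+180
        out.append((y,x.min() if len(x) else 0,x.max() if len(x) else 0,len(x)))
    return out
for f in('a1','a3','a4'):print(f,[tuple(map(int,o)) for o in wid(f'pics/{f}.png')])
for f in('a1s','a3s','a4s','w7s'):
    im=cv2.imread(f'pics/{f}.png');m=cv2.inRange(cv2.cvtColor(im,cv2.COLOR_BGR2HSV),(8,50,90),(30,255,255))
    cs,_=cv2.findContours(m,cv2.RETR_EXTERNAL,cv2.CHAIN_APPROX_NONE)
    print(f,[cv2.boundingRect(c)+(cv2.contourArea(c),) for c in cs if cv2.contourArea(c)>15 and 255<cv2.boundingRect(c)[0]<295 and 140<cv2.boundingRect(c)[1]<240])
p=camera_params("wrist");print(proj(p,[[.5453+a,.035+b,z] for z in(.0725,.082,.092) for a,b in((-.01,0),(.01,0))]).round(1).tolist())
# print gray profile across fingers
im=cv2.imread('pics/a4.png')
for y in(200,220,240,260,280): print(y,im[y,200:320:4,1].tolist())
E
```

```text
33.85 [0.5454 0.035  0.0694] [ 7.326e-01  6.807e-01 -0.000e+00  1.000e-04] [ 0.27 -0.15  0.35]
a1 [(120, 0, 0, 0), (132, 245, 283, 39), (144, 244, 282, 39), (156, 244, 281, 38), (168, 243, 280, 38), (180, 243, 279, 37), (192, 242, 278, 37), (204, 242, 277, 36), (216, 242, 277, 35), (228, 242, 277, 36), (240, 242, 277, 36), (252, 243, 277, 35), (264, 243, 277, 35), (276, 244, 277, 34), (288, 245, 278, 33), (300, 247, 278, 32), (312, 247, 279, 33), (324, 252, 274, 22), (336, 0, 0, 0), (348, 0, 0, 0)]
a3 [(120, 0, 0, 0), (132, 245, 283, 39), (144, 244, 282, 39), (156, 244, 281, 38), (168, 243, 280, 38), (180, 243, 279, 37), (192, 242, 278, 37), (204, 242, 278, 37), (216, 242, 277, 36), (228, 242, 277, 36), (240, 242, 276, 35), (252, 243, 275, 33), (264, 243, 275, 32), (276, 244, 276, 32), (288, 245, 277, 33), (300, 246, 278, 33), (312, 247, 279, 33), (324, 252, 274, 23), (336, 0, 0, 0), (348, 0, 0, 0)]
a4 [(120, 0, 0, 0), (132, 245, 284, 40), (144, 244, 282, 39), (156, 243, 281, 39), (168, 243, 280, 38), (180, 242, 279, 38), (192, 242, 279, 38), (204, 242, 278, 37), (216, 242, 278, 37),
[... 561 characters left out ...]
, 116, 96, 98, 101, 222, 228, 231, 231, 232, 232, 231, 228, 222, 101, 98, 97, 97, 97, 100, 100, 98, 99, 97]
220 [170, 169, 170, 169, 169, 169, 170, 169, 170, 169, 151, 223, 229, 230, 232, 233, 231, 230, 227, 215, 157, 169, 169, 169, 170, 170, 168, 169, 169, 169]
240 [169, 170, 169, 169, 169, 169, 169, 169, 209, 217, 214, 85, 225, 247, 247, 247, 247, 247, 137, 217, 216, 185, 168, 170, 170, 170, 169, 170, 170, 169]
260 [170, 169, 169, 154, 87, 88, 87, 194, 216, 216, 162, 79, 247, 247, 247, 247, 247, 245, 76, 206, 216, 216, 128, 88, 87, 96, 167, 169, 170, 170]
280 [168, 89, 83, 84, 87, 86, 86, 82, 83, 114, 106, 91, 247, 247, 247, 247, 247, 247, 83, 143, 86, 83, 83, 86, 87, 85, 82, 82, 124, 169]
```

The dowel hasn't moved, and the finger tips overlap it in the wrist image at row 236. That means the tips are still above the dowel top, so I'll open and feel downward.

Run:
```python
from h import *
p=np.load('pics/a4p.npy',allow_pickle=True).item()
for u in((246,237),(270,237)):
    o,D=ray(p,u)
    for y in(.046,.035): print(u,y,(o+D*(y-o[1])/D[1]).round(4))
```

```text
(246, 237) 0.046 [0.54   0.046  0.1171]
(246, 237) 0.035 [0.5383 0.035  0.0929]
(270, 237) 0.046 [0.5511 0.046  0.1189]
(270, 237) 0.035 [0.5514 0.035  0.095 ]
```

>>> {"api": "carry_out", "payload": {
  "commands": [
    [[0,0,0,0,0,0],[0,0,0,0,0,0],[0,0,0,0,0,0],[0,0,0,0,0,0],[0,0,0.05,0,0,0],[0,0,0.05,0,0,0],[0,0,0,0,0,0],[0,0,0,0,0,0]]
  ],
  "hand": 0.1
}}

```text
clock: 34.67
position: [0.5452, 0.0351, 0.0651]
ee_rot: [0.733, 0.681, -0.0, -0.0]
ft_force: [0.1, 0.4, -0.6]
grip_width: 0.45
grasp_force: 0.0
```

>>> {"api": "carry_out", "payload": {
  "commands": [
    [[0,0,0.1,0,0,0],[0,0,0.1,0,0,0],[0,0,0.05,0,0,0],[0,0,0,0,0,0],[0,0,0,0,0,0]]
  ]
}}

```text
clock: 35.08
position: [0.5452, 0.0351, 0.0551]
ee_rot: [0.733, 0.681, -0.0, -0.0]
ft_force: [0.6, 0.5, 0.3]
grip_width: 0.452
grasp_force: 0.0
```

```bash
python3 m2.py a5
python3 - <<'E'
from h import *
im=cv2.imread('pics/a5.png');p=np.load('pics/a5p.npy',allow_pickle=True).item()
print(proj(p,[[.5453+a,.046,z] for z in(.0725,.082,.092) for a in(-.02,.02)]).round(0).tolist())
for y in range(170,300,10): print(y,im[y,180:340:5,1].tolist())
E
```

```text
35.0833 [0.5452 0.0351 0.0551] [ 7.325e-01  6.807e-01 -2.000e-04 -1.000e-04] [0.6  0.47 0.27]
[[222.0, 216.0], [294.0, 211.0], [220.0, 222.0], [296.0, 217.0], [218.0, 230.0], [298.0, 224.0]]
170 [98, 98, 98, 97, 97, 98, 98, 98, 96, 97, 98, 96, 100, 224, 228, 231, 232, 232, 231, 229, 224, 99, 98, 96, 96, 97, 97, 98, 98, 98, 97, 97]
180 [99, 97, 97, 97, 96, 96, 98, 98, 97, 97, 97, 97, 104, 224, 229, 230, 232, 232, 231, 227, 220, 97, 98, 96, 97, 97, 96, 97, 96, 97, 98, 97]
190 [96, 97, 97, 96, 98, 97, 97, 98, 97, 97, 97, 97, 112, 225, 228, 230, 232, 232, 230, 228, 211, 97, 97, 96, 96, 97, 96, 98, 97, 97, 98, 97]
200 [97, 98, 97, 96, 97, 98, 97, 98, 96, 96, 98, 98, 116, 225, 228, 231, 232, 231, 230, 228, 193, 97, 97, 96, 98, 98, 96, 97, 97, 96, 97, 98]
210 [98, 97, 97, 97, 97, 97, 98, 98, 97, 98, 98, 96, 118, 226, 229, 231, 232, 231, 229, 227, 163, 99, 97, 97, 97, 97, 98, 98, 98, 97, 98, 96]
220 [100, 99, 100, 167, 138, 98, 97, 98, 96, 97, 101, 131, 174, 226, 229, 231, 232, 231, 229, 227, 146, 99, 103, 110, 97, 98, 97, 97, 98, 167, 168, 103]
230 [168, 168, 168, 168, 164, 119, 142, 98, 98
[... 349 characters left out ...]
247, 247, 247, 244, 247, 247, 177, 169, 169, 162, 70, 111, 215, 215, 86, 83, 149, 169]
260 [141, 83, 85, 214, 216, 173, 73, 71, 161, 169, 169, 169, 176, 247, 247, 247, 247, 247, 247, 247, 168, 168, 169, 154, 71, 72, 188, 216, 211, 84, 84, 152]
270 [84, 84, 203, 216, 214, 76, 70, 73, 159, 168, 168, 168, 170, 247, 247, 247, 247, 247, 247, 247, 168, 169, 169, 149, 72, 70, 78, 215, 215, 190, 82, 83]
280 [84, 82, 83, 88, 221, 82, 71, 73, 168, 168, 168, 168, 169, 247, 247, 247, 247, 247, 247, 247, 165, 168, 168, 167, 74, 72, 85, 223, 84, 82, 82, 83]
290 [83, 81, 82, 84, 80, 82, 71, 121, 169, 168, 168, 169, 169, 247, 247, 247, 247, 247, 247, 247, 156, 168, 169, 169, 106, 70, 83, 81, 83, 85, 83, 83]
```

>>> {"api": "carry_out", "payload": {
  "commands": [
    [[0,0,0.05,0,0,0],[0,0,0.04,0,0,0],[0,0,0,0,0,0],[0,0,0,0,0,0]]
  ]
}}

```text
clock: 35.57
position: [0.5452, 0.035, 0.0516]
ee_rot: [0.733, 0.681, -0.0, -0.0]
ft_force: [-0.3, -0.7, 0.5]
grip_width: 0.447
grasp_force: 0.0
```

>>> {"api": "carry_out", "payload": {
  "commands": [
    [[0,0,0,0,0,0],[0,0,0,0,0,0],[0,0,0,0,0,0],[0,0,0,0,0,0],[0,0,0,0,0,0]]
  ],
  "hand": 0.75,
  "force": 30
}}

```text
clock: 35.98
position: [0.5456, 0.0351, 0.052]
ee_rot: [0.733, 0.681, 0.0, 0.0]
ft_force: [1.0, -0.6, 1.8]
grip_width: 0.126
grasp_force: 1.0
```

The tips only touched the dowel top at reported z 0.052, so they stand about 38 mm behind the reported point. I'll open, go 14 mm lower and close.

>>> {"api": "carry_out", "payload": {
  "commands": [
    [[0,0,0,0,0,0],[0,0,0,0,0,0],[0,0,0,0,0,0],[0,0,0,0,0,0],[0,0,0,0,0,0],[0,0,0.1,0,0,0],[0,0,0.1,0,0,0],[0,0,0.08,0,0,0],[0,0,0.06,0,0,0],[0,0,0,0,0,0],[0,0,0,0,0,0]]
  ],
  "hand": 0.1
}}

```text
clock: 36.9
position: [0.5452, 0.0351, 0.0379]
ee_rot: [0.733, 0.681, -0.0, -0.0]
ft_force: [0.1, 0.1, 0.2]
grip_width: 0.453
grasp_force: 0.0
```

>>> {"api": "carry_out", "payload": {
  "commands": [
    [[0,0,0,0,0,0],[0,0,0,0,0,0],[0,0,0,0,0,0],[0,0,0,0,0,0],[0,0,0,0,0,0],[0,0,0,0,0,0],[0,0,0,0,0,0]]
  ],
  "hand": 1,
  "force": 30
}}

```text
clock: 37.48
position: [0.5455, 0.0351, 0.0384]
ee_rot: [0.733, 0.681, 0.0, 0.0]
ft_force: [-1.5, -1.1, 3.8]
grip_width: 0.212
grasp_force: 30.4
```

Holding it now (30 N, 20 mm). Lifting and carrying it to the tray.

>>> {"api": "carry_out", "payload": {
  "commands": [
    [[0,0,-0.1,0,0,0],[0,0,-0.4,0,0,0],[0,0,-0.6,0,0,0],[0,0,-0.6,0,0,0],[0,0,-0.3,0,0,0],[0.66,-0.062,0,0,0,0],[0.66,-0.062,0,0,0,0],[0.66,-0.062,0,0,0,0],[0.66,-0.062,0,0,0,0],[0.66,-0.062,0,0,0,0],[0.66,-0.062,0,0,0,0],[0.66,-0.062,0,0,0,0],[0.66,-0.062,0,0,0,0],[0.66,-0.062,0,0,0,0],[0.66,-0.062,0,0,0,0],[0.66,-0.062,0,0,0,0],[0.66,-0.062,0,0,0,0],[0.66,-0.062,0,0,0,0],[0.66,-0.062,0,0,0,0]]
  ],
  "force": 50
}}

```text
clock: 39.07
position: [0.5376, 0.4071, 0.1174]
ee_rot: [0.733, 0.681, -0.0, 0.0]
ft_force: [1.3, -0.1, -0.4]
grip_width: 0.214
grasp_force: 49.2
```

>>> {"api": "carry_out", "payload": {
  "commands": [
    [[0,0,0,0,0,-0.75],[0,0,0,0,0,-0.75],[0,0,0,0,0,0],[0,0,0,0,0,0]]
  ]
}}

```text
clock: 39.4
position: [0.5378, 0.4059, 0.1175]
ee_rot: [0.678, 0.735, -0.0, -0.0]
ft_force: [-0.1, 0.9, -0.1]
grip_width: 0.213
grasp_force: 49.2
```

```bash
python3 m2.py b1
python3 - <<'E'
from dw import *
for n in("top","side"):
    for r in dowels(n,cv2.imread('pics/b1%s.png'%n[0]),.082):print(n,*r)
p=np.load('pics/b1p.npy',allow_pickle=True).item()
im=cv2.imread('pics/b1.png');h=cv2.cvtColor(im,cv2.COLOR_BGR2HSV)
m=cv2.inRange(h,(8,40,120),(32,255,255));cs,_=cv2.findContours(m,cv2.RETR_EXTERNAL,cv2.CHAIN_APPROX_NONE)
for c in cs:
    if cv2.contourArea(c)>300:
        b=cv2.boxPoints(cv2.minAreaRect(c));print(cv2.contourArea(c),b.round(0).tolist(),[onz(p,u,.05)[:2].round(3).tolist() for u in b])
E
```

```text
39.4 [0.5378 0.4059 0.1175] [ 6.779e-01  7.352e-01 -4.000e-04 -0.000e+00] [-0.13  0.87 -0.05]
top [ 0.5301 -0.1213] -8.28 0.125 (287.8, 164.6)
top [0.5685 0.1742] -7.47 0.127 (191.6, 152.1)
side [ 0.5336 -0.1189] -8.57 0.138 (287.9, 218.8)
2969.0 [[18.0, 179.0], [52.0, 176.0], [65.0, 298.0], [31.0, 301.0]] [[0.339, 0.399], [0.368, 0.404], [0.367, 0.287], [0.334, 0.28]]
39948.5 [[150.0, 76.0], [366.0, 73.0], [370.0, 346.0], [154.0, 350.0]] [[0.45, 0.487], [0.61, 0.503], [0.659, 0.257], [0.45, 0.235]]
```

>>> {"api": "carry_out", "payload": {
  "commands": [
    [[0,0,0.4,0,0,0],[0,0,0.5,0,0,0],[0,0,0.5,0,0,0],[0,0,0.5,0,0,0],[0,0,0.5,0,0,0],[0,0,0.4,0,0,0],[0,0,0.2,0,0,0],[0,0,0.1,0,0,0],[0,0,0.1,0,0,0],[0,0,0,0,0,0],[0,0,0,0,0,0]]
  ]
}}

```text
clock: 40.47
position: [0.5382, 0.4066, -0.009]
ee_rot: [0.677, 0.736, 0.001, 0.0]
ft_force: [-0.1, 0.6, -0.4]
grip_width: 0.214
grasp_force: 49.3
```

>>> {"api": "carry_out", "payload": {
  "commands": [
    [[0,0,0.1,0,0,0],[0,0,0.1,0,0,0],[0,0,0,0,0,0],[0,0,0,0,0,0]]
  ]
}}

```text
clock: 40.8
position: [0.5377, 0.4061, -0.0181]
ee_rot: [0.677, 0.736, -0.0, 0.0]
ft_force: [-0.5, -0.2, -0.8]
grip_width: 0.212
grasp_force: 49.3
```

>>> {"api": "carry_out", "payload": {
  "commands": [
    [[0,0,0,0,0,0],[0,0,0,0,0,0],[0,0,0,0,0,0],[0,0,0,0,0,0],[0,0,0,0,0,0],[0,0,-0.1,0,0,0],[0,0,-0.4,0,0,0],[0,0,-0.6,0,0,0],[0,0,-0.7,0,0,0],[0,0,-0.7,0,0,0],[0,0,-0.7,0,0,0],[0,0,-0.7,0,0,0],[0,0,-0.3,0,0,0],[0,0,0,0,0,0],[0,0,0,0,0,0]]
  ],
  "hand": 0.1
}}

```text
clock: 42.05
position: [0.538, 0.4064, 0.1511]
ee_rot: [0.677, 0.736, 0.001, 0.0]
ft_force: [-1.0, 0.4, -0.9]
grip_width: 0.451
grasp_force: 0.0
```

```bash
python3 m2.py c1
python3 - <<'E'
from dw import *
for n in("top","side"):
    for r in dowels(n,cv2.imread('pics/c1%s.png'%n[0]),.082):print(n,*r)
p=np.load('pics/c1p.npy',allow_pickle=True).item();print(proj(p,[[.538,.406,.02],[.543,.346,.02],[.532,.466,.02]]).round(0).tolist())
g=cv2.imread('pics/c1.png')
for y in range(90,340,25):print(y,g[y,130:400:9].sum(1).tolist() if 0 else g[y,130:400:9,0].tolist())
# push block check, before/after in side view
ps=camera_params("side");im=cv2.imread('pics/c1s.png')
m=cv2.inRange(cv2.cvtColor(im,cv2.COLOR_BGR2HSV),(8,50,110),(30,255,255));cs,_=cv2.findContours(m,cv2.RETR_EXTERNAL,cv2.CHAIN_APPROX_NONE)
print([np.round(cv2.minAreaRect(c)[0]+cv2.minAreaRect(c)[1],1).tolist() for c in cs if cv2.contourArea(c)>500 and 280<cv2.boundingRect(c)[1]<330])
E
```

```text
42.05 [0.538  0.4064 0.1511] [6.769e-01 7.361e-01 7.000e-04 3.000e-04] [-1.01  0.44 -0.92]
top [ 0.53   -0.1213] -8.47 0.125 (287.8, 164.6)
top [0.5685 0.1742] -7.55 0.128 (191.6, 152.0)
side [ 0.5335 -0.1189] -8.52 0.138 (287.9, 218.8)
[[258.0, 173.0], [258.0, 228.0], [257.0, 112.0]]
90 [54, 53, 52, 54, 170, 116, 86, 86, 86, 84, 88, 89, 88, 90, 89, 90, 93, 96, 96, 96, 96, 95, 93, 86, 176, 54, 53, 54, 53, 53]
115 [54, 54, 53, 53, 58, 83, 82, 94, 91, 87, 91, 92, 88, 91, 91, 91, 95, 95, 96, 95, 97, 96, 93, 80, 88, 54, 54, 53, 55, 53]
140 [54, 53, 34, 36, 32, 88, 80, 92, 91, 87, 88, 92, 88, 88, 94, 89, 189, 198, 195, 191, 194, 194, 180, 86, 175, 54, 53, 52, 54, 54]
165 [33, 31, 33, 34, 33, 88, 80, 93, 91, 90, 85, 92, 88, 153, 216, 141, 188, 196, 196, 191, 195, 194, 167, 84, 164, 53, 54, 54, 54, 53]
190 [33, 33, 34, 35, 33, 79, 80, 91, 91, 90, 88, 189, 180, 171, 214, 142, 179, 196, 195, 192, 193, 194, 133, 106, 110, 53, 54, 53, 53, 37]
215 [33, 34, 33, 32, 35, 37, 85, 80, 173, 183, 175, 175, 181, 180, 195, 151, 181, 195, 194, 190, 193, 192, 99, 145, 59, 53, 53, 52, 40, 69]
240 [34, 31, 34, 32, 33, 34, 88, 81, 105, 91, 85, 87, 89, 88, 89, 92, 90, 90, 95, 41, 105, 95, 85, 172, 52, 55, 56, 53, 43, 78]
265 [31, 30, 34, 51, 54, 43, 41, 105, 103, 36, 164, 178, 178, 178, 179, 179, 178, 179, 177, 35, 59, 105, 40, 139, 54, 53, 53, 39, 78, 204]
290 [39, 42, 48, 41, 42, 42, 41, 40, 39, 36, 33, 32, 31, 36, 32, 33, 32, 33, 33, 36, 41, 40, 42, 40, 43, 41, 45, 51, 42, 42]
315 [44, 43, 43, 41, 42, 40, 41, 40, 47, 42, 42, 43, 44, 43, 44, 44, 44, 46, 45, 43, 50, 41, 39, 40, 42, 41, 43, 45, 43, 42]
[[308.7, 313.9, 30.2, 60.7]]
```

```bash
python3 -c "
from workcell import hand_in;print(hand_in())"
```

```text
the job is handed in; nothing more can be done
None
```

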